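# Open the rinse valve and set the pitcher on the tipping rinser

## Task

Get the small milk pitcher ready for rinsing: first open the leaning water valve fully, turning its handwheel counterclockwise until it reaches its stop, the hand following the stem as it comes out. Then pick up the small pitcher that stands upside down and set it, still upside down, on the lipped seat of the rinser's rocking plate, so that its weight tips the plate fully down, and let go. Do not knock the pitcher over or push the other things on the counter about.

Things in the scene. Friction and masses are not known exactly. Their poses are not given: they have to be found in the camera images.
- valve: brass water valve fixed to the counter. Origin under the middle of its 190 x 75 mm base plate, z up. Its pipe (30 mm thick) lies along x, centre line 60 mm up. From the pipe's middle the bonnet and stem lean 35 degrees from vertical towards -x, the robot's side (yaw within 0.35 rad). The stem has a hard stop at fully open; friction 0.12 N m, stays where left.
- gland (a point): fixed point on the stem's axis on top of the valve's bonnet (22 to 38 mm thick), where the stem comes out; 85 mm along the axis from the pipe's centre line. Gland to wheel_hub is 30.0 mm shut and 45.4 mm at the stop, fully open. It starts 0 to 0.5 rad open, so 2.3 to 2.8 rad of turning remain: regrasp. At the stop the torque climbs.
- wheel_hub (a point): centre of the solid round grey handwheel on the leaning stem: 56 mm across, 13 mm thick (6 mm below this point, 7 above), ribbed rim. z points outward along the stem; x, y turn with the wheel. Counterclockwise, seen from outside, opens: wheel and stem come outward 5.5 mm per rad. Rim free all round.
- rinser: pitcher rinser fixed on the counter: an open steel pan 260 x 130 mm, 28 mm high, with two 62 mm high uprights at the middle of its long sides carrying the rocking plate. Origin under its centre, on the counter; x along its length, the seat at its +x end.
- seat (a point): centre of the seat, on top of the rocking plate's +x end (plate's axes, z square to it), 58 mm over the counter when level. Lips 6 mm high on three sides: inner faces 40 mm away at +y and -y, 42 mm at +x. The pivot axis runs along y, 53 mm towards -x and 4 mm lower; the plate's other end carries a counterweight rod.
- rocker (a joint): tilt of the rocking plate, rad: 0 level (held there by its light counterweight), 0.22 tipped fully down at the seat end. A pitcher standing on the seat tips it and keeps it down.
- pitcher: small steel milk pitcher upside down on its mouth: cylinder 60 mm across, 78 mm tall, about 0.3 kg. Origin at the centre of its mouth (underside), z up. The handle stands out at +x to 56 mm from the axis, 18 to 70 mm up; a small lip at -x; grip it across y. Any yaw, in any of three places shared with tumbler and dripper.
- tumbler: empty clear glass tumbler, upright, 68 mm across the mouth, 90 mm tall; stands among the task's things. Bystander. Origin under its centre.
- dripper: black plastic coffee dripper: an open cone 80 mm across on a flat 72 mm foot, 79 mm tall; stands among the task's things. Bystander. Origin under its centre.
- tamper: dark steel tamper standing on its 56 mm face, 88 mm tall, towards the back. Bystander. Origin under its centre.
- big_pitcher: large steel pitcher with a handle, standing upright, mouth 90 mm across, 115 mm tall, at the left. Bystander. Origin under its centre.
- syrup: tall amber syrup bottle, 70 mm across, 250 mm tall, at the left. Bystander. Origin under its centre.
- sauce_jar: small closed glass jar, 68 mm across, 85 mm tall, towards the back. Bystander. Origin under its centre.
- carton: paper drink carton, 70 x 70 mm, 188 mm tall, at the right. Bystander. Origin under its centre.
Things that resemble listed ones, but are neither listed nor needed, are in the scene too. Leave any blue or green look-alike of the valve alone.

How it is judged:
By the outcome, as a careful person would: the job done as asked, in the order asked, and still so for the second after the job is handed in, with the robot touching nothing.
It also fails if it takes over 67 s, if anything falls off the work surface, if the arm or the gripper's body presses on something with over 40 N, if the wrist force passes 120 N, or if a joint passes its speed limit or range.

## Robot

A 6-joint arm with a two-finger parallel gripper is mounted at the origin on the work surface. World frame = base frame: x ahead of the robot, y to its left, z up, the work surface at z = 0. Lengths are in m, angles in rad, forces in N, time in s.
With the tool pointing down it reaches from about 0.35 to 0.85 m from the base axis. Payload 8.1 kg.
Tool frame: the origin (TCP) lies midway between the tips of the shut fingers; the grasp point (between the pads) lies 19 mm behind it (robot.tcp_to_grasp is the distance from the TCP to the grasp point, in m); z points along the fingers, y is the direction in which the jaws open and shut (so a half turn about z gives the same grasp; the last joint's range is limited). The gripper opens to 93 mm and grips with 3 to 60 N. Pads are 15 mm wide; open, the fingers measure 128 mm over their backs; the gripper's body (75 mm by 188 mm) begins 65 mm behind the grasp point.
Start: joints at [1.149, 0.13, 1.488, -0, 1.523, -0.085], TCP at [0.198, 0.566, 0.219] pointing down, gripper open.
Joint ranges: [-2.96, 2.96], [-0.89, 2.26], [0.02, 2.5], [-1.34, 4.48], [0, 2.73], [-2.66, 2.66]. Speed limits (rad/s): [2.39, 2.39, 2.79, 3.14, 3.14, 3.14].

## Interface

Orientations are given as a rotation vector (axis times angle).
In Python, from plant import robot gives the robot as it stands.
- The arm moves only by the tool send_rows, never from a script. Its argument "series" is a list of rows, each an object of numbers: "wx", "wy", "wz": the turn, a rotation vector about the world's x, y, z in rad; "dx", "dy", "dz": the shift along the world's x, y, z in cm; "fingers": the closure in counts, from 0 (fully open) to 255 (shut). In form: [{"wx": .., "wy": .., "wz": .., "dx": .., "dy": .., "dz": .., "fingers": ..}, ...]. A call has 1 to 20 rows; each row shifts and turns the pose as measured when the row begins; what a row does not reach is not made up. A row lasts 1/12 s, in which the tool goes at most 41.7 mm and 7.16 degrees, less where a joint would pass 70% of its speed; a pose out of reach is approached as far as the arm can. A call is refused whole if a number of a shift passes 4.17 or a number of a turn 0.125, either way. A call with a gripper value outside its range is refused whole. The fingers move at their own pace and stop on an object; "newtons" is the grip in N (left out, the last holds). Time passes only in rows, so rows that do not move let the fingers close. It gives the time, the measured TCP pose, the force and the opening at its end, in the units of the state.
- robot.read_state(): the state, without advancing time (a new reading comes with each control period).
- robot.read_camera(name): name is "side" or "top"; returns the picture (420x560x3 uint8, red, green, blue); there is no depth.
- robot.camera_info(name): a dict with "intrinsics" (3x3 intrinsics, pixels), "extrinsics" (4x4, takes a point from world to camera coordinates). Camera axes: x right, y up, looking along -z (the intrinsics and any distortion apply to the point x, -y, -z); pixel columns grow to the right and rows downward; lengths in m; the calibration is good to about 2 mm. A picture is of the moment at which its call begins. camera_info takes no time and is no camera call.
- robot.close_job(): hands the job in, once; it reports no verdict.
The state is a dict: "t": time; "q": joint angles; "dq": joint speeds; "joint_torque": joint torques, N m; "tool_pos": TCP position; "orientation": TCP orientation; "force": force on the tool from outside, world axes, zero at the start; "wrist_torque": the same for the moment, N m; "opening": finger opening in m.
Only numpy, scipy, OpenCV 4.12 (cv2) and the standard library are available. Lean on these libraries where they do the work, as an engineer would, in place of code of your own. Each camera call takes 0.05 s, during which the arm holds its last target.

## Working session

There is one attempt and no reset: what is moved stays moved. The work goes in short steps, Python scripts to look and compute and a tool call to move; the robot and the scene stay as the last step left them, time stands still between calls to the robot, and variables do not carry over. Pictures are saved under pics/ and viewed, and the job is handed in when it is done.

Besides the shell and the picture viewer there is one more tool, called after "Emit:" as name(argument=value, ...), one argument or row to a line, values as JSON. send_rows: Moves the arm, as the interface text tells. Its arguments: {"type":"object","properties":{"series":{"type":"array","items":{"type":"object","properties":{"wx":{"type":"number"},"wy":{"type":"number"},"wz":{"type":"number"},"dx":{"type":"number"},"dy":{"type":"number"},"dz":{"type":"number"},"fingers":{"type":"number"}}}},"newtons":{"type":"number"}},"required":["series"]}

```bash
ls; mkdir -p pics; python3 - <<'E'
from plant import robot
import cv2
for n in("side","top"):
    im=robot.read_camera(n); cv2.imwrite(f"pics/{n}0.png",im[:,:,::-1])
    i=robot.camera_info(n); print(n,i)
print(robot.read_state(), robot.tcp_to_grasp)
E
```

```text
pics
side {'intrinsics': array([[469.51263892,   0.        , 273.70300939],
       [  0.        , 469.51263892, 212.56977945],
       [  0.        ,   0.        ,   1.        ]]), 'extrinsics': array([[ 0.9810693 , -0.19344854, -0.00898231, -0.53621947],
       [ 0.14130984,  0.68339211,  0.7162449 , -0.1441112 ],
       [-0.13241809, -0.70395518,  0.6977912 , -1.45531462],
       [ 0.        ,  0.        ,  0.        ,  1.        ]])}
top {'intrinsics': array([[401.9585869 ,   0.        , 280.30977314],
       [  0.        , 401.9585869 , 207.57608367],
       [  0.        ,   0.        ,   1.        ]]), 'extrinsics': array([[ 0.02744483, -0.99961592, -0.00384622, -0.01801265],
       [ 0.98775869,  0.02652782,  0.15371745, -0.52966231],
       [-0.15355637, -0.00801788,  0.98810736, -1.14940438],
       [ 0.        ,  0.        ,  0.        ,  1.        ]])}
{'t': 0.1, 'q': array([ 1.14859512e+00,  1.31069900e-01,  1.48918639e+00,  2.15833032e-05,
        1.52301378e+00, -8.54082799e-02]), 'dq': array([ 3.69380922e-04, -1.82323739e-03, -4.17037045e-03,  4.80371947e-04,
       -2.70640014e-03,  7.73246554e-05]), 'joint_torque': array([ 7.64708748e-04, -5.61341929e+01, -4.93092656e+01,  7.69345346e-02,
        2.93512386e-02, -1.36216985e-05]), 'tool_pos': array([0.19803722, 0.56581962, 0.21769297]), 'orientation': array([-5.26463660e-01, -3.09671708e+00,  2.54161372e-03]), 'force': array([-0.12024301, -0.61977843,  0.28159859]), 'wrist_torque': array([ 0.00368661, -0.01431924, -0.02654327]), 'opening': 0.09306393941929893} 0.0188
```

View pics/side0.png

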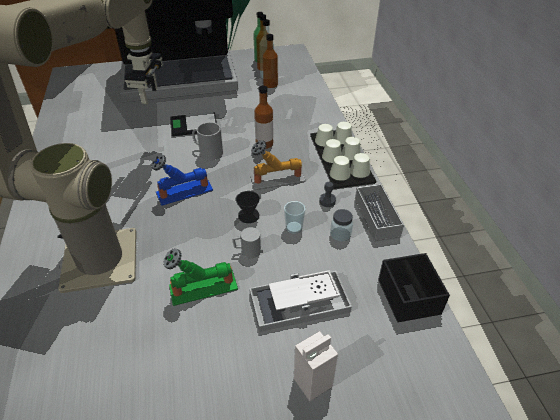

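View pics/top0.png

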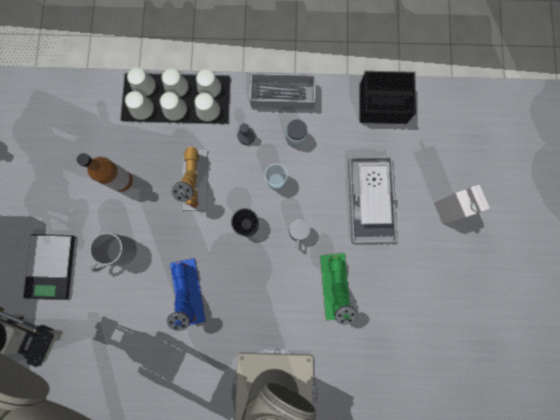

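The orange-brass valve is at side (278,165) and top (190,180). The blue valve is at side (183,182) and the green one at side (203,280). Only the brass one fits the description. I'll confirm it in enlarged crops.

```bash
cat > h.py <<'E'
import numpy as np, cv2
from plant import robot
C={n:robot.camera_info(n) for n in("side","top")}
def proj(n,P):
    K=C[n]["intrinsics"];E=C[n]["extrinsics"]
    p=np.atleast_2d(P)@E[:3,:3].T+E[:3,3]; p=p*[1,-1,-1]
    u=p@K.T; return u[:,:2]/u[:,2:]
def ray(n,uv):
    K=C[n]["intrinsics"];E=C[n]["extrinsics"]
    d=np.linalg.inv(K)@[uv[0],uv[1],1.]; d=d*[1,-1,-1]
    R=E[:3,:3]; return -R.T@E[:3,3], R.T@d/np.linalg.norm(d)
def atz(n,uv,z):
    o,d=ray(n,uv); return o+d*(z-o[2])/d[2]
def tri(uvs,uvt):
    A=np.zeros((3,3));b=np.zeros(3);L=[]
    for n,uv in(("side",uvs),("top",uvt)):
        o,d=ray(n,uv);M=np.eye(3)-np.outer(d,d);A+=M;b+=M@o;L.append((o,d))
    X=np.linalg.solve(A,b); r=[np.linalg.norm((np.eye(3)-np.outer(d,d))@(X-o)) for o,d in L]
    return X,r
def crop(im,x0,y0,x1,y1,s,f):
    c=cv2.resize(im[y0:y1,x0:x1],None,fx=s,fy=s,interpolation=cv2.INTER_CUBIC)
    cv2.imwrite(f,c[:,:,::-1])
def snap(n,f,box=None,s=1):
    im=robot.read_camera(n); cv2.imwrite("/tmp/%s_last.png"%n,im[:,:,::-1])
    if box: crop(im,*box,s,f)
    else: cv2.imwrite(f,im[:,:,::-1])
    return im
E
python3 - <<'E'
from h import *
s=cv2.imread("pics/side0.png")[:,:,::-1];t=cv2.imread("pics/top0.png")[:,:,::-1]
a=cv2.resize(s[130:195,235:315],None,fx=5,fy=5,interpolation=cv2.INTER_CUBIC)
b=cv2.resize(t[140:215,160:220],None,fx=5,fy=5,interpolation=cv2.INTER_CUBIC)
H=max(a.shape[0],b.shape[0]);c=np.zeros((H,a.shape[1]+b.shape[1],3),np.uint8)
c[:a.shape[0],:a.shape[1]]=a;c[:b.shape[0],a.shape[1]:]=b
cv2.imwrite("pics/valve1.png",c[:,:,::-1])
a=cv2.resize(s[185:335,225:355],None,fx=3,fy=3,interpolation=cv2.INTER_CUBIC)
b=cv2.resize(t[150:255,280:405],None,fx=3.2,fy=3.2,interpolation=cv2.INTER_CUBIC)
H=max(a.shape[0],b.shape[0]);c=np.zeros((H,a.shape[1]+b.shape[1],3),np.uint8)
c[:a.shape[0],:a.shape[1]]=a;c[:b.shape[0],a.shape[1]:]=b
cv2.imwrite("pics/rin1.png",c[:,:,::-1])
E
```

```text
(no output)
```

View pics/valve1.png

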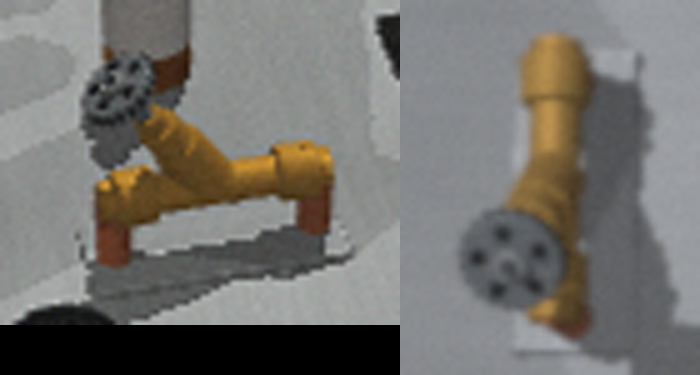

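View pics/rin1.png

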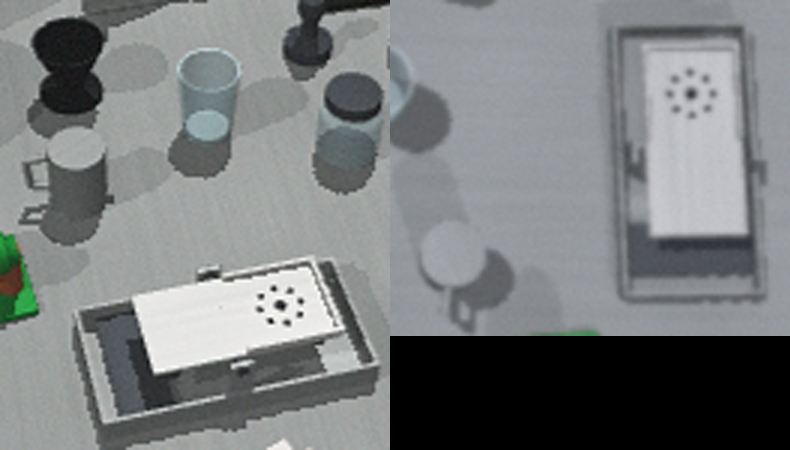

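```bash
python3 - <<'E'
from h import *
X,r=tri((258.6,147.6),(182.4,192));print("wheel face",X,r)
for n,uv in(("top",(183,210)),("top",(207.2,150)),("top",(187.5,150))):print(n,atz(n,uv,0.003))
print(atz("side",(305,179),0.003))
from scipy.optimize import least_squares
a=np.radians(35)
def pts(p):
    x,y,yaw,s=p
    c,sn=np.cos(yaw),np.sin(yaw);R=np.array([[c,-sn,0],[sn,c,0],[0,0,1]])
    ax=np.array([-np.sin(a),0,np.cos(a)])
    L=np.array([np.array([0,0,.06])+ax*(.085+s+.007),[-.095,.0375,.003],[.095,-.0375,.003]])
    return L@R.T+[x,y,0]
def f(p):
    P=pts(p);S=proj("side",P);T=proj("top",P)
    return np.r_[S[0]-[258.6,147.6],T[0]-[182.4,192],(T[1]-[183,210])*.5,(T[2]-[207.2,150])*.5]
for s0 in(.031,):
    q=least_squares(f,[.6,.2,0,s0]);print(q.x,q.fun)
p=q.x
# overlay
import itertools
x,y,yaw,s=p
c,sn=np.cos(yaw),np.sin(yaw);R=np.array([[c,-sn,0],[sn,c,0],[0,0,1]])
ax=np.array([-np.sin(a),0,np.cos(a)]);e1=np.array([0,1,0]);e2=np.cross(ax,e1)
def W(L):return np.array(L)@R.T+[x,y,0]
th=np.linspace(0,2*np.pi,60)
curves=[W([[sx*.095,sy*.0375,0.00] for sx,sy in((1,1),(1,-1),(-1,-1),(-1,1),(1,1))])]
for h in(-.006,.007):
    o=np.array([0,0,.06])+ax*(.085+s+h)
    curves.append(W([o+.028*(np.cos(t)*e1+np.sin(t)*e2) for t in th]))
curves.append(W([[-.095,0,.06],[.095,0,.06]]))
curves.append(W([[0,0,.06],np.array([0,0,.06])+ax*.085]))
for n,b in(("side",(235,130,315,195)),("top",(160,140,220,215))):
    im=cv2.imread(f"pics/{n}0.png")[b[1]:b[3],b[0]:b[2]];im=cv2.resize(im,None,fx=7,fy=7,interpolation=cv2.INTER_CUBIC)
    for cc in curves:
        u=(proj(n,cc)-[b[0],b[1]]+.5)*7
        cv2.polylines(im,[u.astype(np.int32)],False,(255,0,255),1)
    cv2.imwrite(f"pics/vo_{n}.png",im)
E
```

```text
wheel face [0.54716795 0.2602074  0.15482004] [np.float64(0.0004397973851577186), np.float64(0.000439797385157912)]
top [0.52036719 0.29382526 0.003     ]
top [0.71194448 0.23034252 0.003     ]
top [0.71032382 0.29201396 0.003     ]
[0.71062256 0.24038278 0.003     ]
[0.6148236  0.26269963 0.05137602 0.02588836] [ 0.19409386 -0.28678166  0.20275924  0.0019344  -0.26087386  0.37288848
  0.03143373  0.05033558]
```

View pics/vo_side.png

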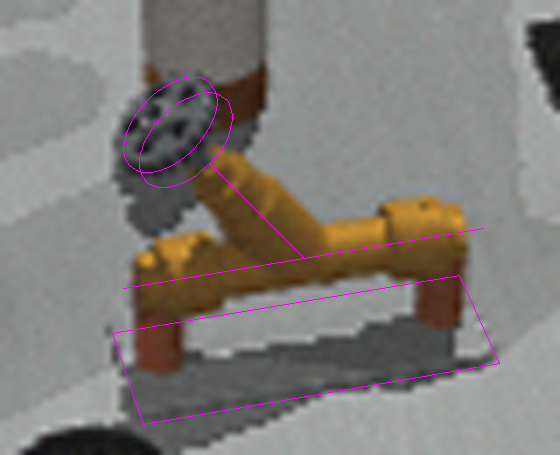

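View pics/vo_top.png

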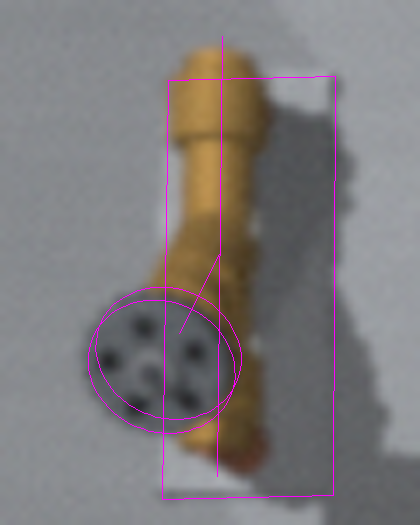

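```bash
cat > fit.py <<'E'
from h import *
from scipy.optimize import least_squares
a=np.radians(35)
ax=np.array([-np.sin(a),0,np.cos(a)]);e1=np.array([0,1.,0]);e2=np.cross(ax,e1)
th=np.linspace(0,2*np.pi,120)
def Rz(y):
    c,s=np.cos(y),np.sin(y);return np.array([[c,-s,0],[s,c,0],[0,0,1]])
def W(p,L):return np.array(L)@Rz(p[2]).T+[p[0],p[1],0]
def rings(p):
    return [W(p,[np.array([0,0,.06])+ax*(.085+p[3]+h)+.028*(np.cos(t)*e1+np.sin(t)*e2) for t in th]) for h in(-.006,.007)]
def ext(n,p):
    u=np.vstack([proj(n,r) for r in rings(p)]);return np.r_[u.min(0),u.max(0)]
E
python3 - <<'E'
from fit import *
# observed extents
S=np.array([117,72,217,165])/7+[235,130,235,130]-.5
T=np.array([85,285,233,430])/7+[160,140,160,140]-.5
def f(p):
    P=W(p,[[-.095,.0375,.0],[.095,-.0375,.0]]);t=proj("top",P)
    es=ext("side",p)-S; 
    return np.r_[es[:2],es[3]*.3,es[2]*.5,ext("top",p)-T,(t-[[183,210],[207.2,150]]).ravel()*.5]
q=least_squares(f,[.6,.26,0,.031],bounds=([.4,0,-.5,.03],[.8,.5,.5,.0328]));print(q.x,q.fun.round(2))
p=q.x;np.save("p.npy",p)
hub=W(p,[np.array([0,0,.06])+ax*(.085+p[3])])[0];print("hub",hub,"axis",Rz(p[2])@ax)
curves=rings(p)+[W(p,[[sx*.095,sy*.0375,0.00] for sx,sy in((1,1),(1,-1),(-1,-1),(-1,1),(1,1))]),W(p,[[-.095,0,.06],[.095,0,.06]]),W(p,[[0,0,.06],np.array([0,0,.06])+ax*.085])]
o=[]
for n,b in(("side",(235,130,315,195)),("top",(160,140,220,215))):
    im=cv2.imread(f"pics/{n}0.png")[b[1]:b[3],b[0]:b[2]];im=cv2.resize(im,None,fx=5.5,fy=5.5,interpolation=cv2.INTER_CUBIC)
    for cc in curves:
        u=(proj(n,cc)-[b[0],b[1]]+.5)*5.5
        cv2.polylines(im,[u.astype(np.int32)],False,(255,0,255),1)
    o.append(im)
H=max(i.shape[0] for i in o)
cv2.imwrite("pics/vo2.png",np.hstack([cv2.copyMakeBorder(i,0,H-i.shape[0],0,0,0) for i in o]))
E
```

```text
[0.61697817 0.26362748 0.04907069 0.03142354] [ 0.57 -0.44  0.61  0.92 -0.38  0.29  0.45  0.57 -0.31  0.08  0.03 -0.13]
hub [0.55028075 0.26035196 0.15536858] axis [-0.57288601 -0.0281345   0.81915204]
```

View pics/vo2.png

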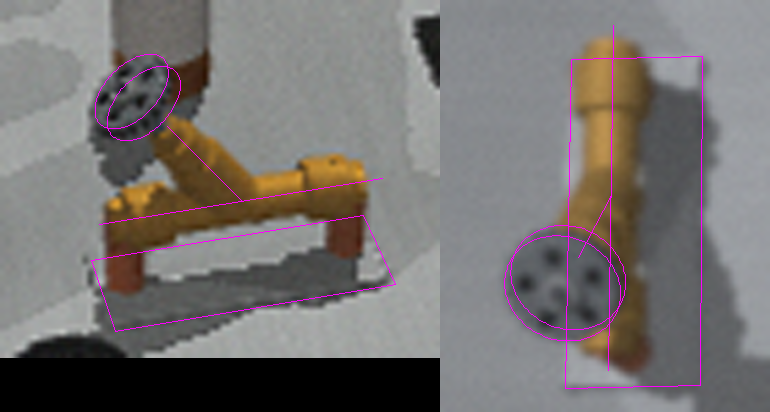

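```bash
python3 - <<'E'
from h import *
t=cv2.imread("pics/top0.png")[:,:,::-1]; crop(t,165,142,217,216,8,"pics/vt.png")
s=cv2.imread("pics/side0.png")[:,:,::-1]; crop(s,245,135,309,195,9,"pics/vs.png")
E
```

```text
(no output)
```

View pics/vt.png

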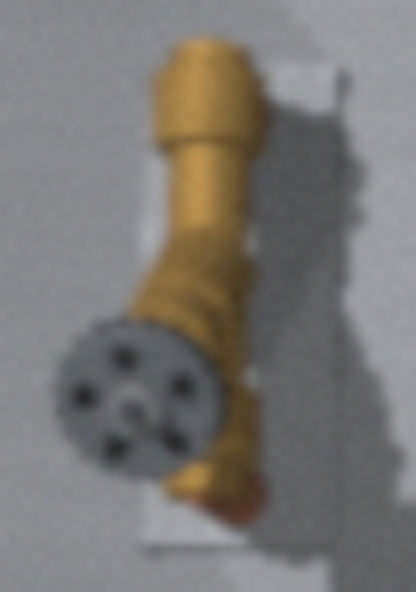

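View pics/vs.png

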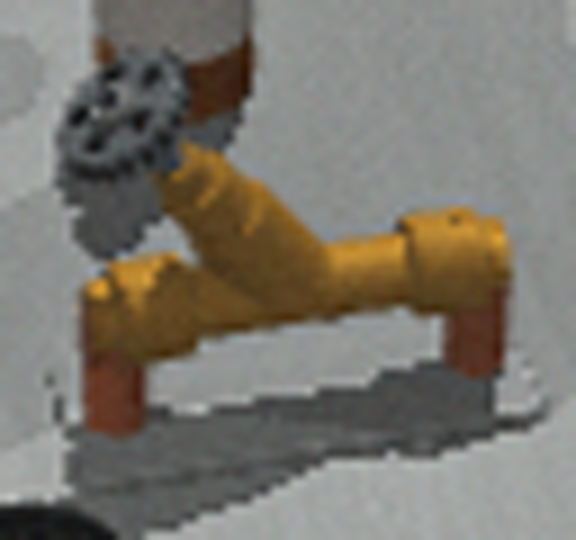

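```bash
python3 - <<'E'
from h import *
print("syrup base",atz("side",(264,145),0),atz("top",(122,182),0.05))
print("syrup top",tri((263,91),(84,160)))
print("bigp", atz("top",(106,251),0.115),atz("side",(208,152),0.0))
s=cv2.imread("pics/side0.png")[:,:,::-1];t=cv2.imread("pics/top0.png")[:,:,::-1]
crop(s,225,185,305,265,7,"pics/ps.png");crop(t,220,195,325,255,7,"pics/pt.png")
crop(t,340,148,404,250,5.8,"pics/rt.png");crop(s,242,262,358,334,6,"pics/rs.png")
E
```

```text
syrup base [0.60193723 0.48096922 0.        ] [0.5928197  0.46880782 0.05      ]
syrup top (array([0.6073999 , 0.49463558, 0.23239841]), [np.float64(0.0012188140438139437), np.float64(0.001218814043813836)])
bigp [0.38557158 0.46877577 0.115     ] [0.37835286 0.48070185 0.        ]
```

View pics/ps.png

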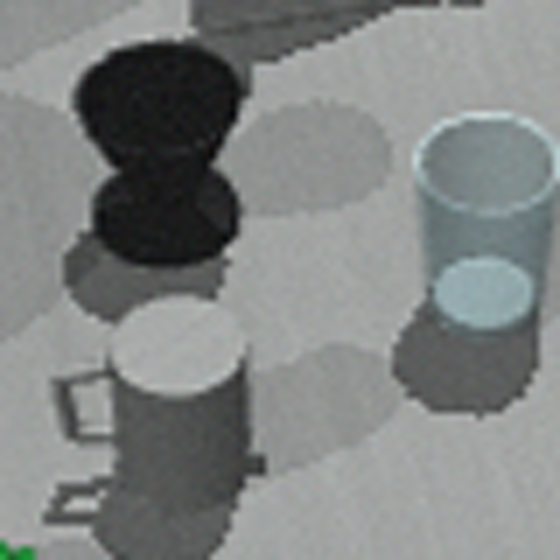

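View pics/pt.png

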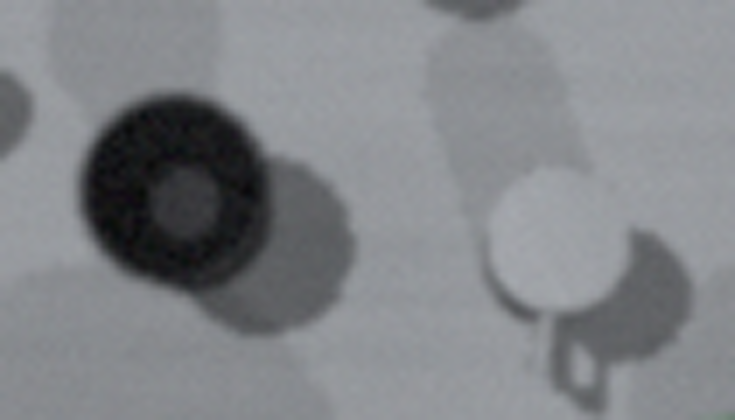

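View pics/rt.png

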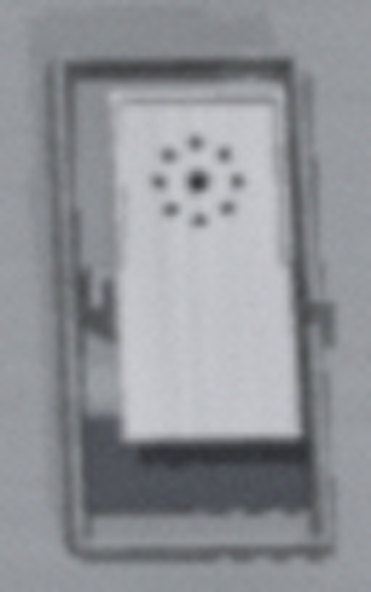

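View pics/rs.png

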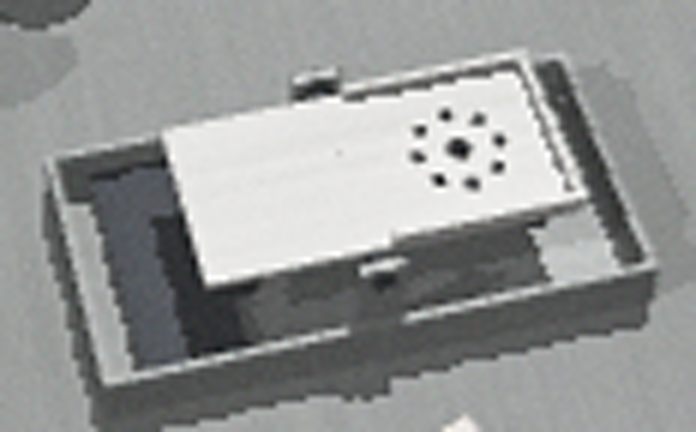

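```bash
python3 - <<'E'
from h import *
print("seat",tri((318.0,286.2),(373.5,178.9)))
print("lvl end corners top z.058", [atz("top",(340+u/5.8-.5,148+v/5.8-.5),.058) for u,v in((123,440),(302,440),(110,92),(284,92))])
print("pan outer top z.028", [atz("top",(340+u/5.8-.5,148+v/5.8-.5),.028) for u,v in((52,62),(318,70),(70,553),(332,550))])
print("pitcher",tri((249.8,233.8),(299.4,228.8)),atz("top",(299.4,228.8),.078),atz("side",(249.8,233.8),.078))
u=(220+575/7-.5,195+400/7-.5);v=(220+598/7-.5,195+400/7-.5)
print("handle", atz("top",u,.03),atz("top",v,.03), atz("top",(220+545/7-.5,195+320/7-.5),.07))
print("handle side top outer", atz("side",(225+60/7-.5,185+382/7-.5),.07),"bot",atz("side",(225+75/7-.5,185+437/7-.5),.018))
print("dripper",atz("top",(220+175/7-.5,195+192/7-.5),.079)," tumbler",atz("top",(276,177),.09))
from scipy.spatial.transform import Rotation as Ro
p=np.load("p.npy")
R=Ro.from_rotvec(robot.read_state()["orientation"]).as_matrix();print(R.round(3))
E
```

```text
seat (array([ 0.61907785, -0.27606491,  0.05771015]), [np.float64(0.001168577139568818), np.float64(0.001168577139568716)])
lvl end corners top z.058 [array([ 0.48727137, -0.23797167,  0.058     ]), array([ 0.48968397, -0.32729262,  0.058     ]), array([ 0.66622939, -0.23191421,  0.058     ]), array([ 0.66857718, -0.32079375,  0.058     ])]
pan outer top z.028 [array([ 0.6899334, -0.2071477,  0.028    ]), array([ 0.68927611, -0.34675782,  0.028     ]), array([ 0.43230182, -0.21666099,  0.028     ]), array([ 0.43744778, -0.34981716,  0.028     ])]
pitcher (array([ 0.46318609, -0.05988253,  0.07772168]), [np.float64(0.001421039725526059), np.float64(0.0014210397255259531)]) [ 0.46458597 -0.05987881  0.078     ] [ 0.46172833 -0.0602777   0.078     ]
handle [ 0.4023559  -0.06979053  0.03      ] [ 0.40261911 -0.07943843  0.03      ] [ 0.43258684 -0.0550429   0.07      ]
handle side top outer [ 0.40969511 -0.06412467  0.07      ] bot [ 0.41462976 -0.0503066   0.018     ]
dripper [0.47990804 0.09697029 0.079     ]  tumbler [0.61082833 0.01078636 0.09      ]
[[-0.944  0.33  -0.001]
 [ 0.33   0.944 -0.002]
 [ 0.    -0.002 -1.   ]]
```

```bash
cat > plan.py <<'E'
from fit import *
from scipy.spatial.transform import Rotation as Ro
p=np.load("p.npy"); A=Rz(p[2])@ax
def hub(s=None): return W(p,[np.array([0,0,.06])+ax*(.085+(p[3] if s is None else s))])[0]
def wheelR(phi):  # phi: turn about stem axis from y=uphill
    z=-A; up=Rz(p[2])@np.array([np.cos(a),0,np.sin(a)])
    y=Ro.from_rotvec(A*phi).apply(up); return np.c_[np.cross(y,z),y,z]
def delta(R,P):
    s=robot.read_state();R0=Ro.from_rotvec(s["orientation"])
    w=(Ro.from_matrix(R)*R0.inv()).as_rotvec(); d=(np.array(P)-s["tool_pos"])*100
    print("d cm",d.round(2),"w",w.round(4),"|w|",np.linalg.norm(w).round(3)); return d,w
def st():
    s=robot.read_state()
    print({k:(np.round(s[k],4).tolist()) for k in("t","q","tool_pos","orientation","force","wrist_torque","opening")})
E
python3 - <<'E'
from plan import *
print("A",A,hub()); delta(wheelR(-1.5),hub()+A*.06)
E
```

```text
A [-0.57288601 -0.0281345   0.81915204] [0.55028075 0.26035196 0.15536858]
d cm [ 31.79 -30.72  -1.32] w [ 0.8198 -0.1508 -2.5754] |w| 2.707
```

```bash
python3 - <<'E'
from plan import *
d,w=delta(wheelR(-1.3),hub()+A*.06); print(w/22,d/22)
E
```

```text
d cm [ 31.79 -30.72  -1.32] w [ 0.7643 -0.2213 -2.3878] |w| 2.517
[ 0.03474057 -0.01006053 -0.10853729] [ 1.44486532 -1.3961624  -0.05988755]
```

Emit:
send_rows(
  series=[
    {"dx": 1.45,"dy": -1.4,"dz": 0.3,"wx": 0.035,"wy": -0.01,"wz": -0.109,"fingers": 0},
    {"dx": 1.45,"dy": -1.4,"dz": 0.3,"wx": 0.035,"wy": -0.01,"wz": -0.109,"fingers": 0},
    {"dx": 1.45,"dy": -1.4,"dz": 0.3,"wx": 0.035,"wy": -0.01,"wz": -0.109,"fingers": 0},
    {"dx": 1.45,"dy": -1.4,"dz": 0.3,"wx": 0.035,"wy": -0.01,"wz": -0.109,"fingers": 0},
    {"dx": 1.45,"dy": -1.4,"dz": 0.3,"wx": 0.035,"wy": -0.01,"wz": -0.109,"fingers": 0},
    {"dx": 1.45,"dy": -1.4,"dz": 0.3,"wx": 0.035,"wy": -0.01,"wz": -0.109,"fingers": 0},
    {"dx": 1.45,"dy": -1.4,"dz": 0.3,"wx": 0.035,"wy": -0.01,"wz": -0.109,"fingers": 0},
    {"dx": 1.45,"dy": -1.4,"dz": 0.3,"wx": 0.035,"wy": -0.01,"wz": -0.109,"fingers": 0},
    {"dx": 1.45,"dy": -1.4,"dz": 0.3,"wx": 0.035,"wy": -0.01,"wz": -0.109,"fingers": 0},
    {"dx": 1.45,"dy": -1.4,"dz": 0.3,"wx": 0.035,"wy": -0.01,"wz": -0.109,"fingers": 0},
  ],
)

```text
t: 0.93
tool_pos: [0.3443, 0.4188, 0.2402]
orientation: [2.067, 2.262, 0.536]
force: [-0.6, 0.1, 0.1]
opening: 0.0931
```

```bash
python3 - <<'E'
from plan import *
st();d,w=delta(wheelR(-1.3),hub()+A*.08)
E
```

```text
{'t': 0.9333, 'q': [0.8026, -0.3923, 1.9676, -0.0221, 1.2191, 0.7168], 'tool_pos': [0.3443, 0.4188, 0.2402], 'orientation': [2.0674, 2.2619, 0.5363], 'force': [-0.6041, 0.0929, 0.1061], 'wrist_torque': [-0.1698, 0.1737, 0.0196], 'opening': 0.0931}
d cm [ 16.01 -16.07  -1.93] w [ 0.3952 -0.1253 -1.2598] |w| 1.326
```

Emit:
send_rows(
  series=[
    {"dx": 1.33,"dy": -1.34,"dz": 0,"wx": 0.033,"wy": -0.0104,"wz": -0.105},
    {"dx": 1.33,"dy": -1.34,"dz": 0,"wx": 0.033,"wy": -0.0104,"wz": -0.105},
    {"dx": 1.33,"dy": -1.34,"dz": 0,"wx": 0.033,"wy": -0.0104,"wz": -0.105},
    {"dx": 1.33,"dy": -1.34,"dz": 0,"wx": 0.033,"wy": -0.0104,"wz": -0.105},
    {"dx": 1.33,"dy": -1.34,"dz": 0,"wx": 0.033,"wy": -0.0104,"wz": -0.105},
    {"dx": 1.33,"dy": -1.34,"dz": 0,"wx": 0.033,"wy": -0.0104,"wz": -0.105},
    {"dx": 1.33,"dy": -1.34,"dz": 0,"wx": 0.033,"wy": -0.0104,"wz": -0.105},
    {"dx": 1.33,"dy": -1.34,"dz": 0,"wx": 0.033,"wy": -0.0104,"wz": -0.105},
    {"dx": 1.33,"dy": -1.34,"dz": 0,"wx": 0.033,"wy": -0.0104,"wz": -0.105},
    {"dx": 1.33,"dy": -1.34,"dz": 0,"wx": 0.033,"wy": -0.0104,"wz": -0.105},
    {"dx": 1.33,"dy": -1.34,"dz": 0,"wx": 0.033,"wy": -0.0104,"wz": -0.105},
    {"dx": 1.33,"dy": -1.34,"dz": 0,"wx": 0.033,"wy": -0.0104,"wz": -0.105},
    {"dx": 0},
  ],
)

```text
schema error: expected keys wx, wy, wz, dx, dy, dz, fingers
```

```bash
python3 - <<'E'
from plan import *
st();d,w=delta(wheelR(-1.3),hub()+A*.05)
t=snap("top","pics/t2.png",(130,110,270,280),4);s=snap("side","pics/s2.png",(180,60,330,210),4)
E
```

```text
{'t': 0.9333, 'q': [0.8026, -0.3923, 1.9676, -0.0221, 1.2191, 0.7168], 'tool_pos': [0.3443, 0.4188, 0.2402], 'orientation': [2.0674, 2.2619, 0.5363], 'force': [-0.6041, 0.0929, 0.1061], 'wrist_torque': [-0.1698, 0.1737, 0.0196], 'opening': 0.0931}
d cm [ 17.73 -15.98  -4.38] w [ 0.3952 -0.1253 -1.2598] |w| 1.326
```

View pics/s2.png

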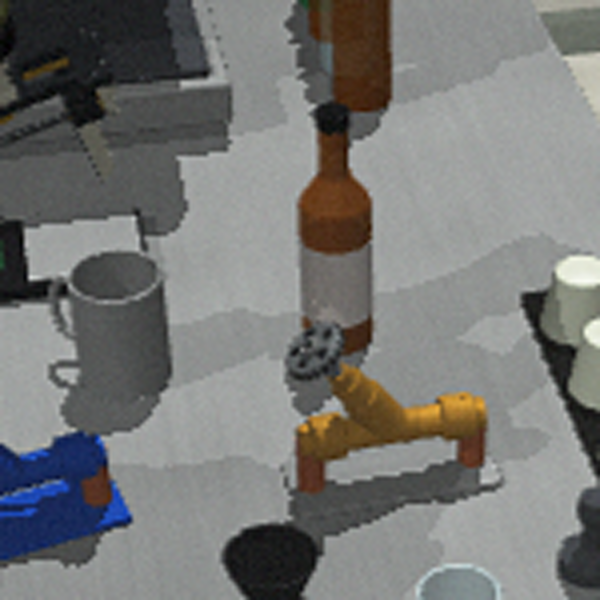

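View pics/t2.png

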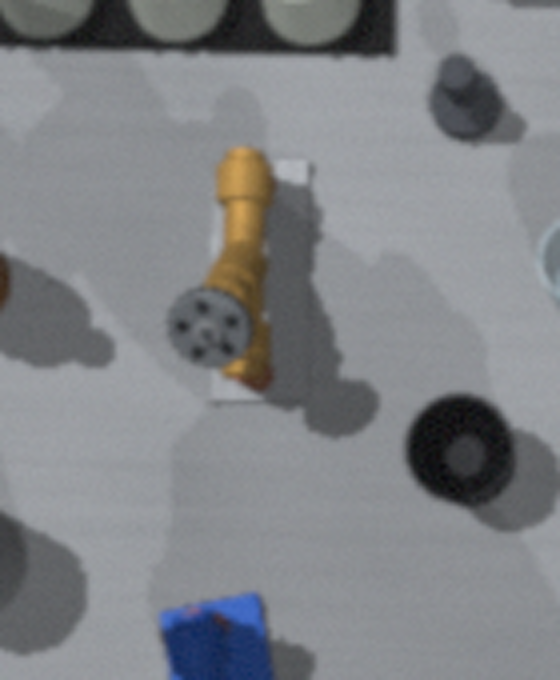

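Every row needs all seven keys, so that call was refused and nothing moved. The wheel is in the same place, at side (259,147). I'll resend.

Emit:
send_rows(
  series=[
    {"dx": 1.33,"dy": -1.34,"dz": 0,"wx": 0.033,"wy": -0.0104,"wz": -0.105,"fingers": 0},
    {"dx": 1.33,"dy": -1.34,"dz": 0,"wx": 0.033,"wy": -0.0104,"wz": -0.105,"fingers": 0},
    {"dx": 1.33,"dy": -1.34,"dz": 0,"wx": 0.033,"wy": -0.0104,"wz": -0.105,"fingers": 0},
    {"dx": 1.33,"dy": -1.34,"dz": 0,"wx": 0.033,"wy": -0.0104,"wz": -0.105,"fingers": 0},
    {"dx": 1.33,"dy": -1.34,"dz": 0,"wx": 0.033,"wy": -0.0104,"wz": -0.105,"fingers": 0},
    {"dx": 1.33,"dy": -1.34,"dz": 0,"wx": 0.033,"wy": -0.0104,"wz": -0.105,"fingers": 0},
    {"dx": 1.33,"dy": -1.34,"dz": 0,"wx": 0.033,"wy": -0.0104,"wz": -0.105,"fingers": 0},
    {"dx": 1.33,"dy": -1.34,"dz": 0,"wx": 0.033,"wy": -0.0104,"wz": -0.105,"fingers": 0},
    {"dx": 1.33,"dy": -1.34,"dz": 0,"wx": 0.033,"wy": -0.0104,"wz": -0.105,"fingers": 0},
    {"dx": 1.33,"dy": -1.34,"dz": 0,"wx": 0.033,"wy": -0.0104,"wz": -0.105,"fingers": 0},
    {"dx": 1.33,"dy": -1.34,"dz": 0,"wx": 0.033,"wy": -0.0104,"wz": -0.105,"fingers": 0},
    {"dx": 1.33,"dy": -1.34,"dz": 0,"wx": 0.033,"wy": -0.0104,"wz": -0.105,"fingers": 0},
    {"dx": 0,"dy": 0,"dz": 0,"wx": 0,"wy": 0,"wz": 0,"fingers": 0},
  ],
)

```text
t: 2.12
tool_pos: [0.504, 0.2559, 0.2351]
orientation: [2.905, 0.433, 0.914]
force: [0.1, 0.9, -0.4]
opening: 0.0931
```

```bash
python3 - <<'E'
from plan import *
st();d,w=delta(wheelR(-1.3),hub()+A*.05)
t=snap("top","pics/t3.png",(130,110,270,280),4);s=snap("side","pics/s3.png",(180,60,330,210),4)
E
```

```text
{'t': 2.1167, 'q': [0.5739, -0.4802, 2.1212, -0.3552, 0.9925, 1.9668], 'tool_pos': [0.504, 0.2559, 0.2351], 'orientation': [2.905, 0.433, 0.9137], 'force': [0.1073, 0.935, -0.426], 'wrist_torque': [-0.0192, 0.4087, 0.0192], 'opening': 0.0931}
d cm [ 1.76  0.3  -3.88] w [-0.0071 -0.0045  0.0217] |w| 0.023
```

View pics/s3.png

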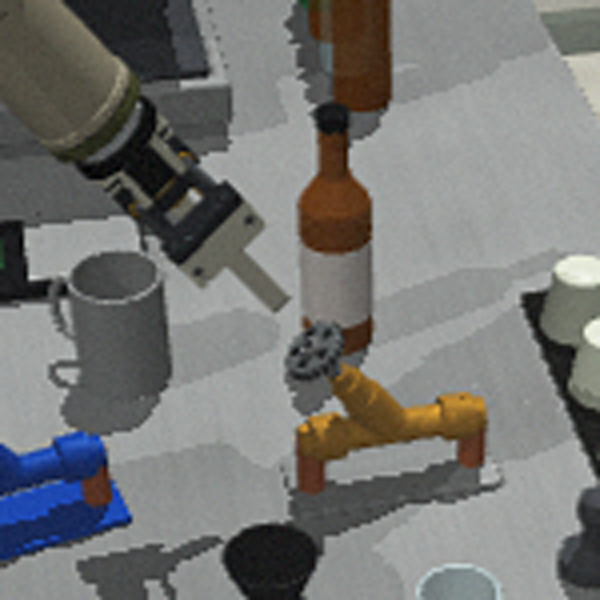

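View pics/t3.png

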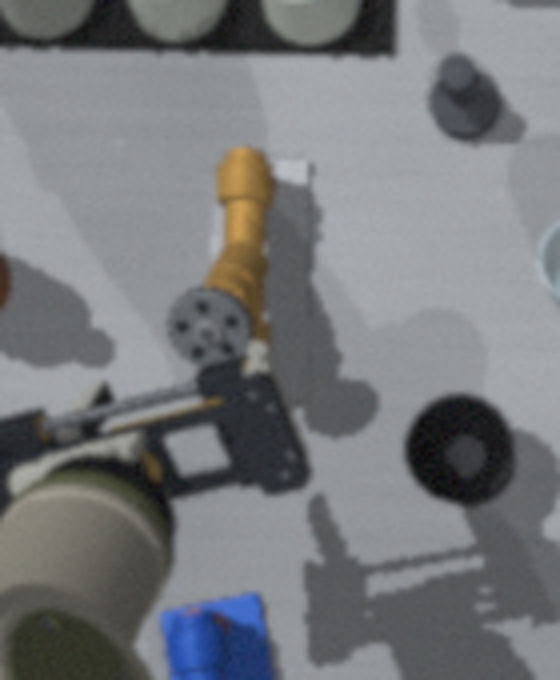

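Emit:
send_rows(
  series=[
    {"dx": 0.88,"dy": 0.15,"dz": -1.94,"wx": -0.007,"wy": -0.0045,"wz": 0.0217,"fingers": 0},
    {"dx": 0.88,"dy": 0.15,"dz": -1.94,"wx": 0,"wy": 0,"wz": 0,"fingers": 0},
    {"dx": 0,"dy": 0,"dz": 0,"wx": 0,"wy": 0,"wz": 0,"fingers": 0},
  ],
)

```text
t: 2.47
tool_pos: [0.5199, 0.264, 0.1974]
orientation: [2.894, 0.503, 0.92]
force: [-0.8, -0.9, -1.0]
opening: 0.0928
```

```bash
python3 - <<'E'
from plan import *
st();d,w=delta(wheelR(-1.3),hub()-A*.016);
t=snap("top","pics/t4.png",(150,130,240,240),6);s=snap("side","pics/s4.png",(210,80,310,190),6)
E
```

```text
{'t': 2.4667, 'q': [0.5569, -0.4069, 2.1403, -0.3557, 0.8871, 1.9358], 'tool_pos': [0.5199, 0.264, 0.1974], 'orientation': [2.894, 0.5032, 0.9203], 'force': [-0.7953, -0.9185, -0.9796], 'wrist_torque': [-0.0914, 0.4158, -0.0409], 'opening': 0.0928}
d cm [ 3.95 -0.32 -5.51] w [ 0.0041 -0.0002 -0.0232] |w| 0.024
```

View pics/s4.png

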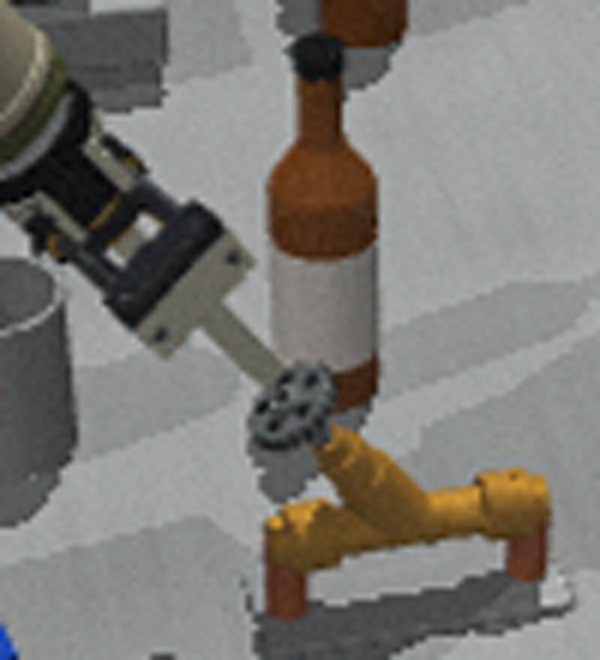

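View pics/t4.png

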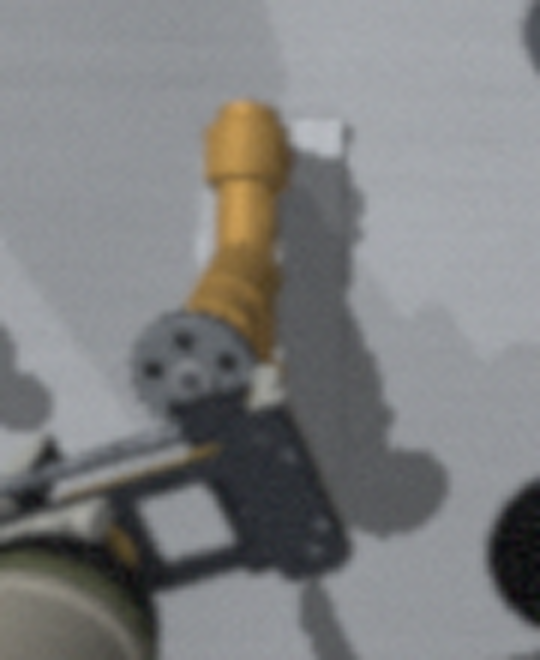

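```bash
python3 - <<'E'
from plan import *
s=robot.read_state();R=Ro.from_rotvec(s["orientation"]).as_matrix();T=s["tool_pos"]
print(R.round(3))
for n,o in(("side",(210,80)),("top",(150,130))):
    for k in(-.0465,.0465):
        for b in (0,.05):
            print(n,k,b,((proj(n,T+R[:,1]*k-R[:,2]*b)[0]-o+.5)*6).round())
    print("hubface",((proj(n,hub()+A*.007)[0]-o+.5)*6).round())
E
```

```text
[[ 0.767  0.287  0.574]
 [ 0.324 -0.945  0.039]
 [ 0.554  0.156 -0.818]]
side -0.0465 0 [210. 312.]
side -0.0465 0.05 [155. 259.]
side 0.0465 0 [281. 375.]
side 0.0465 0.05 [225. 321.]
hubface [293. 400.]
top -0.0465 0 [ 58. 447.]
top -0.0465 0.05 [ 28. 500.]
top 0.0465 0 [258. 385.]
top 0.0465 0.05 [236. 436.]
hubface [194. 375.]
```

Emit:
send_rows(
  series=[
    {"dx": 0.5,"dy": -0.3,"dz": -0.7,"wx": 0.004,"wy": 0,"wz": -0.023,"fingers": 0},
    {"dx": 0.6,"dy": 0,"dz": -0.9,"wx": 0,"wy": 0,"wz": 0,"fingers": 0},
    {"dx": 0.6,"dy": 0,"dz": -0.9,"wx": 0,"wy": 0,"wz": 0,"fingers": 0},
    {"dx": 0.6,"dy": 0,"dz": -0.9,"wx": 0,"wy": 0,"wz": 0,"fingers": 0},
    {"dx": 0.6,"dy": 0,"dz": -0.9,"wx": 0,"wy": 0,"wz": 0,"fingers": 0},
    {"dx": 0.6,"dy": 0,"dz": -0.85,"wx": 0,"wy": 0,"wz": 0,"fingers": 0},
    {"dx": 0.6,"dy": 0,"dz": -0.8,"wx": 0,"wy": 0,"wz": 0,"fingers": 0},
    {"dx": 0,"dy": 0,"dz": 0,"wx": 0,"wy": 0,"wz": 0,"fingers": 0},
  ],
)

```text
t: 3.23
tool_pos: [0.5652, 0.266, 0.1468]
orientation: [2.894, 0.482, 0.939]
force: [-0.3, -0.3, -1.2]
opening: 0.093
```

```bash
python3 - <<'E'
from plan import *
st();d,w=delta(wheelR(-1.3),hub()-A*.018+[.0005,0,-.003]);
t=snap("top","pics/t5.png",(150,130,240,240),5);s=snap("side","pics/s5.png",(210,80,310,190),6)
E
```

```text
{'t': 3.2333, 'q': [0.5091, -0.2337, 2.1071, -0.3842, 0.7307, 1.967], 'tool_pos': [0.5652, 0.266, 0.1468], 'orientation': [2.8943, 0.4824, 0.9389], 'force': [-0.274, -0.2923, -1.2365], 'wrist_torque': [-0.0625, 0.4177, 0.0203], 'opening': 0.093}
d cm [-0.41 -0.51 -0.91] w [-0.0042  0.0112 -0.0115] |w| 0.017
```

View pics/s5.png

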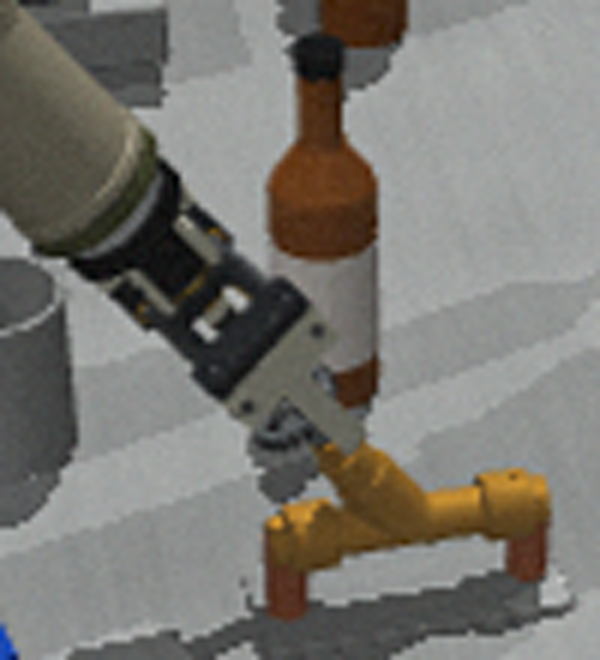

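Emit:
send_rows(
  series=[
    {"dx": -0.2,"dy": -0.3,"dz": -0.5,"wx": -0.004,"wy": 0.011,"wz": -0.011,"fingers": 0},
    {"dx": -0.2,"dy": -0.3,"dz": -0.45,"wx": 0,"wy": 0,"wz": 0,"fingers": 0},
    {"dx": 0,"dy": 0,"dz": 0,"wx": 0,"wy": 0,"wz": 0,"fingers": 0},
  ],
)

```text
t: 3.58
tool_pos: [0.5612, 0.2606, 0.1403]
orientation: [2.897, 0.467, 0.924]
force: [0.6, -0.7, 0.6]
opening: 0.0929
```

```bash
python3 - <<'E'
from plan import *
st();d,w=delta(wheelR(-1.3),hub()-A*.018+[.0005,0,-.003]);
t=snap("top","pics/t6.png",(150,130,240,240),5);s=snap("side","pics/s6.png",(210,80,310,190),6)
E
```

```text
{'t': 3.5833, 'q': [0.5064, -0.2351, 2.1171, -0.3874, 0.7338, 1.9772], 'tool_pos': [0.5612, 0.2606, 0.1403], 'orientation': [2.8968, 0.4671, 0.9238], 'force': [0.6058, -0.701, 0.5558], 'wrist_torque': [-0.0019, 0.413, -0.0511], 'opening': 0.0929}
d cm [-0.01  0.03 -0.27] w [-0.0015  0.0025 -0.0003] |w| 0.003
```

View pics/s6.png

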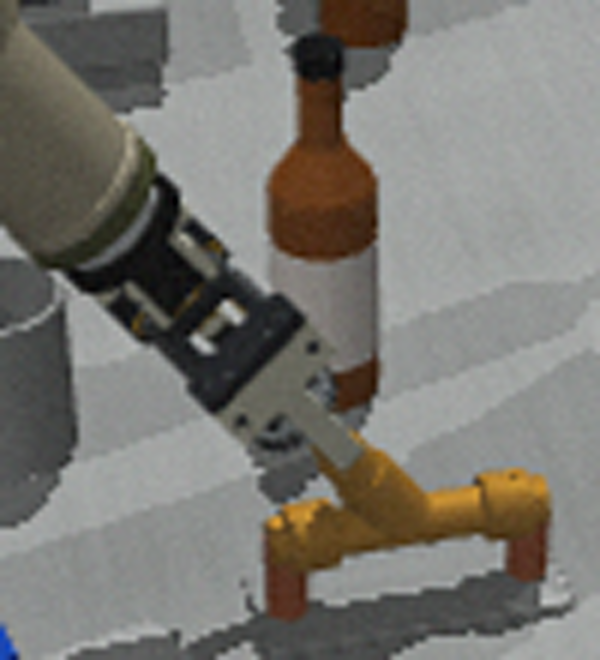

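View pics/t6.png

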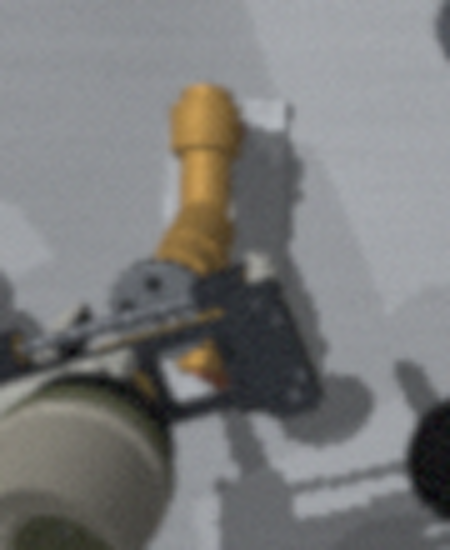

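Emit:
send_rows(
  newtons=20,
  series=[
    {"dx": 0,"dy": 0,"dz": -0.1,"wx": 0,"wy": 0,"wz": 0,"fingers": 255},
    {"dx": 0,"dy": 0,"dz": 0,"wx": 0,"wy": 0,"wz": 0,"fingers": 255},
    {"dx": 0,"dy": 0,"dz": 0,"wx": 0,"wy": 0,"wz": 0,"fingers": 255},
    {"dx": 0,"dy": 0,"dz": 0,"wx": 0,"wy": 0,"wz": 0,"fingers": 255},
    {"dx": 0,"dy": 0,"dz": 0,"wx": 0,"wy": 0,"wz": 0,"fingers": 255},
    {"dx": 0,"dy": 0,"dz": 0,"wx": 0,"wy": 0,"wz": 0,"fingers": 255},
  ],
)

```text
t: 4.18
tool_pos: [0.5622, 0.2617, 0.1419]
orientation: [2.896, 0.467, 0.93]
force: [1.0, 0.2, 0.9]
opening: 0.0576
```

```bash
python3 - <<'E'
from plan import *
st()
E
```

```text
{'t': 4.1833, 'q': [0.507, -0.2358, 2.1162, -0.3883, 0.7315, 1.9784], 'tool_pos': [0.5622, 0.2617, 0.1419], 'orientation': [2.8965, 0.4673, 0.9299], 'force': [1.0151, 0.2124, 0.9471], 'wrist_torque': [-0.0277, 0.443, 0.0076], 'opening': 0.0576}
```

Emit:
send_rows(
  newtons=30,
  series=[
    {"dx": -0.03,"dy": 0,"dz": 0.045,"wx": -0.0573,"wy": -0.0028,"wz": 0.0819,"fingers": 255},
    {"dx": -0.03,"dy": 0,"dz": 0.045,"wx": -0.0573,"wy": -0.0028,"wz": 0.0819,"fingers": 255},
    {"dx": -0.03,"dy": 0,"dz": 0.045,"wx": -0.0573,"wy": -0.0028,"wz": 0.0819,"fingers": 255},
    {"dx": -0.03,"dy": 0,"dz": 0.045,"wx": -0.0573,"wy": -0.0028,"wz": 0.0819,"fingers": 255},
    {"dx": -0.03,"dy": 0,"dz": 0.045,"wx": -0.0573,"wy": -0.0028,"wz": 0.0819,"fingers": 255},
  ],
)

```text
t: 4.6
tool_pos: [0.5599, 0.2635, 0.1439]
orientation: [2.567, 1.143, 0.834]
force: [-2.1, 1.4, 1.0]
opening: 0.0548
```

```bash
cat > tr.py <<'E'
from plan import *
def track():
    s=robot.read_state();R=Ro.from_rotvec(s["orientation"]).as_matrix();T=s["tool_pos"]
    up=Rz(p[2])@np.array([np.cos(a),0,np.sin(a)]);side=np.cross(A,up)
    phi=np.arctan2(R[:,1]@side,R[:,1]@up); e=T-(np.array([.5622,.2617,.1419]))
    tilt=np.cross(R[:,2],-A)
    print("phi",phi.round(3),"turned",(phi+1.3).round(3),"along",(e@A*1e3).round(2),"mm; expected",((phi+1.3)*5.5).round(2),"lat up/side mm",(e@up*1e3).round(2),(e@side*1e3).round(2),"tilterr",tilt.round(3),"Taxis",(s["wrist_torque"]@A).round(3))
E
python3 - <<'E'
from tr import *
st();track()
E
```

```text
{'t': 4.6, 'q': [0.5077, -0.2424, 2.116, -0.3757, 0.7379, 1.4516], 'tool_pos': [0.5599, 0.2635, 0.1439], 'orientation': [2.5674, 1.1434, 0.834], 'force': [-2.0993, 1.4373, 1.0027], 'wrist_torque': [0.0831, 0.4679, -0.0736], 'opening': 0.0548}
phi -0.785 turned 0.515 along 2.86 mm; expected 2.83 lat up/side mm -0.65 1.9 tilterr [-0.007  0.002 -0.005] Taxis -0.121
```

Emit:
send_rows(
  series=[
    {"dx": -0.03,"dy": 0,"dz": 0.045,"wx": -0.0573,"wy": -0.0028,"wz": 0.0819,"fingers": 255},
    {"dx": -0.03,"dy": 0,"dz": 0.045,"wx": -0.0573,"wy": -0.0028,"wz": 0.0819,"fingers": 255},
    {"dx": -0.03,"dy": 0,"dz": 0.045,"wx": -0.0573,"wy": -0.0028,"wz": 0.0819,"fingers": 255},
    {"dx": -0.03,"dy": 0,"dz": 0.045,"wx": -0.0573,"wy": -0.0028,"wz": 0.0819,"fingers": 255},
    {"dx": -0.03,"dy": 0,"dz": 0.045,"wx": -0.0573,"wy": -0.0028,"wz": 0.0819,"fingers": 255},
    {"dx": -0.03,"dy": 0,"dz": 0.045,"wx": -0.0573,"wy": -0.0028,"wz": 0.0819,"fingers": 255},
    {"dx": -0.03,"dy": 0,"dz": 0.045,"wx": -0.0573,"wy": -0.0028,"wz": 0.0819,"fingers": 255},
    {"dx": -0.03,"dy": 0,"dz": 0.045,"wx": -0.0573,"wy": -0.0028,"wz": 0.0819,"fingers": 255},
  ],
)

```text
t: 5.27
tool_pos: [0.5551, 0.2643, 0.1461]
orientation: [1.778, 1.978, 0.587]
force: [-4.2, -1.3, 1.6]
opening: 0.0544
```

```bash
python3 - <<'E'
from tr import *
st();track()
E
```

```text
{'t': 5.2667, 'q': [0.5129, -0.2485, 2.1116, -0.3667, 0.7603, 0.6068], 'tool_pos': [0.5551, 0.2643, 0.1461], 'orientation': [1.7776, 1.9776, 0.5868], 'force': [-4.1586, -1.2875, 1.6388], 'wrist_torque': [0.0053, 0.3752, -0.1986], 'opening': 0.0544}
phi 0.055 turned 1.355 along 7.43 mm; expected 7.45 lat up/side mm -3.32 2.95 tilterr [-0.005 -0.01  -0.004] Taxis -0.176
```

Emit:
send_rows(
  series=[
    {"dx": -0.03,"dy": -0.06,"dz": 0.045,"wx": -0.0573,"wy": -0.0028,"wz": 0.0819,"fingers": 255},
    {"dx": -0.03,"dy": -0.06,"dz": 0.045,"wx": -0.0573,"wy": -0.0028,"wz": 0.0819,"fingers": 255},
    {"dx": -0.03,"dy": -0.06,"dz": 0.045,"wx": -0.0573,"wy": -0.0028,"wz": 0.0819,"fingers": 255},
    {"dx": -0.03,"dy": -0.06,"dz": 0.045,"wx": -0.0573,"wy": -0.0028,"wz": 0.0819,"fingers": 255},
    {"dx": -0.03,"dy": 0,"dz": 0.045,"wx": -0.0573,"wy": -0.0028,"wz": 0.0819,"fingers": 255},
    {"dx": -0.03,"dy": 0,"dz": 0.045,"wx": -0.0573,"wy": -0.0028,"wz": 0.0819,"fingers": 255},
  ],
)

```text
t: 5.77
tool_pos: [0.5515, 0.2635, 0.1477]
orientation: [1.051, 2.365, 0.359]
force: [-3.2, -3.4, 2.5]
opening: 0.0546
```

```bash
python3 - <<'E'
from tr import *
st();track()
E
```

```text
{'t': 5.7667, 'q': [0.5177, -0.2548, 2.1111, -0.3682, 0.7763, -0.0196], 'tool_pos': [0.5515, 0.2635, 0.1477], 'orientation': [1.0508, 2.3648, 0.3588], 'force': [-3.2411, -3.4086, 2.5377], 'wrist_torque': [-0.2687, 0.3867, -0.2959], 'opening': 0.0546}
phi 0.685 turned 1.985 along 10.9 mm; expected 10.92 lat up/side mm -5.37 2.28 tilterr [-0.    -0.016 -0.001] Taxis -0.099
```

Emit:
send_rows(
  series=[
    {"dx": 0.04,"dy": -0.03,"dz": 0.093,"wx": -0.0573,"wy": -0.0028,"wz": 0.0819,"fingers": 255},
    {"dx": 0.04,"dy": -0.03,"dz": 0.093,"wx": -0.0573,"wy": -0.0028,"wz": 0.0819,"fingers": 255},
    {"dx": 0.04,"dy": -0.03,"dz": 0.093,"wx": -0.0573,"wy": -0.0028,"wz": 0.0819,"fingers": 255},
  ],
)

```text
t: 6.02
tool_pos: [0.55, 0.2625, 0.1487]
orientation: [0.665, 2.481, 0.232]
force: [-9.9, -1.5, 4.0]
opening: 0.0553
```

```bash
python3 - <<'E'
from tr import *
st();track()
E
```

```text
{'t': 6.0167, 'q': [0.5205, -0.2547, 2.107, -0.3707, 0.7889, -0.3309], 'tool_pos': [0.55, 0.2625, 0.1487], 'orientation': [0.665, 2.4812, 0.2321], 'force': [-9.9356, -1.5463, 3.9506], 'wrist_torque': [0.1187, 1.0096, -0.0647], 'opening': 0.0553}
phi 1.0 turned 2.3 along 12.56 mm; expected 12.65 lat up/side mm -6.05 1.38 tilterr [ 0.005 -0.021  0.003] Taxis -0.149
```

Emit:
send_rows(
  series=[
    {"dx": 0.0,"dy": 0,"dz": 0.05,"wx": -0.046,"wy": -0.002,"wz": 0.066,"fingers": 255},
    {"dx": 0.0,"dy": 0,"dz": 0.05,"wx": -0.046,"wy": -0.002,"wz": 0.066,"fingers": 255},
    {"dx": 0.0,"dy": 0,"dz": 0.05,"wx": -0.046,"wy": -0.002,"wz": 0.066,"fingers": 255},
  ],
)

```text
t: 6.27
tool_pos: [0.5487, 0.2617, 0.1496]
orientation: [0.346, 2.535, 0.126]
force: [-4.3, -2.8, 2.8]
opening: 0.0551
```

```bash
python3 - <<'E'
from tr import *
st();track()
E
```

```text
{'t': 6.2667, 'q': [0.5252, -0.2551, 2.1048, -0.3785, 0.7984, -0.5771], 'tool_pos': [0.5487, 0.2617, 0.1496], 'orientation': [0.3455, 2.5349, 0.126], 'force': [-4.2824, -2.8204, 2.8489], 'wrist_torque': [0.0829, 0.4937, -0.1703], 'opening': 0.0551}
phi 1.255 turned 2.555 along 14.05 mm; expected 14.05 lat up/side mm -6.57 0.63 tilterr [ 0.011 -0.022  0.007] Taxis -0.201
```

Emit:
send_rows(
  series=[
    {"dx": 0.0,"dy": 0,"dz": 0.05,"wx": -0.046,"wy": 0.004,"wz": 0.066,"fingers": 255},
    {"dx": 0.0,"dy": 0,"dz": 0.05,"wx": -0.046,"wy": 0.004,"wz": 0.066,"fingers": 255},
  ],
)

```text
t: 6.43
tool_pos: [0.5479, 0.261, 0.1502]
orientation: [0.133, 2.563, 0.053]
force: [-5.0, -3.7, 2.1]
opening: 0.0546
```

```bash
python3 - <<'E'
from tr import *
st();track()
E
```

```text
{'t': 6.4333, 'q': [0.5247, -0.2489, 2.0938, -0.3715, 0.8153, -0.7521], 'tool_pos': [0.5479, 0.261, 0.1502], 'orientation': [0.1334, 2.5629, 0.0534], 'force': [-5.0006, -3.7498, 2.0529], 'wrist_torque': [0.127, 0.5881, -0.0767], 'opening': 0.0546}
phi 1.423 turned 2.723 along 15.0 mm; expected 14.98 lat up/side mm -6.94 0.03 tilterr [ 0.015 -0.034  0.01 ] Taxis -0.152
```

Emit:
send_rows(
  series=[
    {"dx": 0.03,"dy": 0,"dz": 0.07,"wx": -0.046,"wy": 0.01,"wz": 0.066,"fingers": 255},
    {"dx": 0.03,"dy": 0,"dz": 0.07,"wx": -0.046,"wy": 0.01,"wz": 0.066,"fingers": 255},
  ],
)

```text
t: 6.6
tool_pos: [0.5477, 0.2601, 0.1506]
orientation: [-0.077, 2.588, -0.02]
force: [1.7, -0.5, -4.4]
opening: 0.0548
```

```bash
python3 - <<'E'
from tr import *
st();track()
t=snap("top","pics/t7.png",(150,130,240,240),5);s=snap("side","pics/s7.png",(210,80,310,190),6)
E
```

```text
{'t': 6.6, 'q': [0.5207, -0.2327, 2.0702, -0.3549, 0.8444, -0.9349], 'tool_pos': [0.5477, 0.2601, 0.1506], 'orientation': [-0.0774, 2.5882, -0.0199], 'force': [1.7201, -0.5318, -4.4129], 'wrist_torque': [0.648, 0.4715, -1.0781], 'opening': 0.0548}
phi 1.59 turned 2.89 along 15.47 mm; expected 15.89 lat up/side mm -6.88 -0.88 tilterr [ 0.023 -0.058  0.014] Taxis -1.268
```

View pics/s7.png

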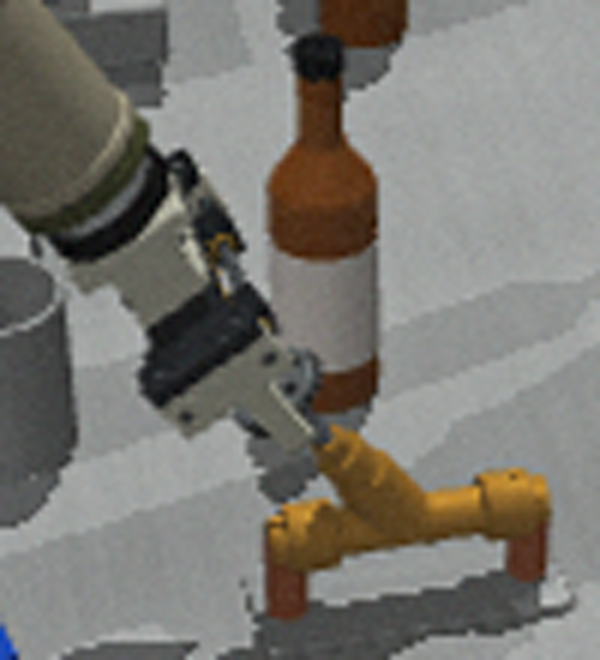

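Emit:
send_rows(
  series=[
    {"dx": 0,"dy": 0,"dz": 0,"wx": -0.029,"wy": 0.0,"wz": 0.041,"fingers": 255},
    {"dx": 0,"dy": 0,"dz": 0,"wx": -0.02,"wy": 0,"wz": 0.03,"fingers": 255},
  ],
)

```text
t: 6.87
tool_pos: [0.5479, 0.2598, 0.1505]
orientation: [-0.175, 2.584, -0.054]
force: [-1.7, -1.8, -0.2]
opening: 0.055
```

```bash
python3 - <<'E'
from tr import *
st();track()
E
```

```text
{'t': 6.8667, 'q': [0.5235, -0.2293, 2.0676, -0.3616, 0.8477, -1.0046], 'tool_pos': [0.5479, 0.2598, 0.1505], 'orientation': [-0.1749, 2.5843, -0.0543], 'force': [-1.739, -1.8356, -0.2437], 'wrist_torque': [0.473, 0.6048, -1.0359], 'opening': 0.055}
phi 1.667 turned 2.967 along 15.26 mm; expected 16.32 lat up/side mm -6.82 -1.23 tilterr [ 0.027 -0.058  0.017] Taxis -1.137
```

Emit:
send_rows(
  series=[
    {"dx": 0,"dy": 0,"dz": 0,"wx": 0,"wy": 0,"wz": 0,"fingers": 0},
    {"dx": 0,"dy": 0,"dz": 0,"wx": 0,"wy": 0,"wz": 0,"fingers": 0},
    {"dx": 0,"dy": 0,"dz": 0,"wx": 0,"wy": 0,"wz": 0,"fingers": 0},
    {"dx": 0,"dy": 0,"dz": 0,"wx": 0,"wy": 0,"wz": 0,"fingers": 0},
    {"dx": -0.57,"dy": -0.03,"dz": 0.82,"wx": 0,"wy": 0,"wz": 0,"fingers": 0},
    {"dx": -0.8,"dy": -0.04,"dz": 1.2,"wx": 0,"wy": 0,"wz": 0,"fingers": 0},
    {"dx": -0.8,"dy": -0.04,"dz": 1.2,"wx": 0,"wy": 0,"wz": 0,"fingers": 0},
    {"dx": -1.1,"dy": -0.04,"dz": 1.6,"wx": 0,"wy": 0,"wz": 0,"fingers": 0},
    {"dx": -1.1,"dy": -0.04,"dz": 1.6,"wx": 0,"wy": 0,"wz": 0,"fingers": 0},
    {"dx": -1.1,"dy": -0.04,"dz": 1.6,"wx": 0,"wy": 0,"wz": 0,"fingers": 0},
    {"dx": -1.1,"dy": -0.04,"dz": 1.6,"wx": 0,"wy": 0,"wz": 0,"fingers": 0},
  ],
)

```text
t: 7.78
tool_pos: [0.4762, 0.2555, 0.248]
orientation: [-0.159, 2.59, -0.053]
force: [-0.3, 0.1, -1.3]
opening: 0.0927
```

```bash
python3 - <<'E'
from tr import *
st()
t=snap("top","pics/t8.png",(130,110,240,240),4.5);s=snap("side","pics/s8.png",(210,80,310,190),5.4)
# target over pitcher: tool down, y along world y, choose
for sg in(1,-1):
    y=np.array([0,sg,0.]);z=np.array([0,0,-1.]);delta(np.c_[np.cross(y,z),y,z],[.463,-.06,.2])
E
```

```text
{'t': 7.7833, 'q': [0.6093, -0.4947, 2.0856, -0.3439, 1.1143, -1.0001], 'tool_pos': [0.4762, 0.2555, 0.248], 'orientation': [-0.1589, 2.59, -0.0526], 'force': [-0.3065, 0.0602, -1.3485], 'wrist_torque': [0.0588, 0.1871, -0.0009], 'opening': 0.0927}
d cm [ -1.45 -31.68  -5.16] w [ 0.0362  0.5521 -0.1197] |w| 0.566
d cm [ -1.45 -31.68  -5.16] w [-0.8249  0.0541  2.9082] |w| 3.023
```

View pics/s8.png

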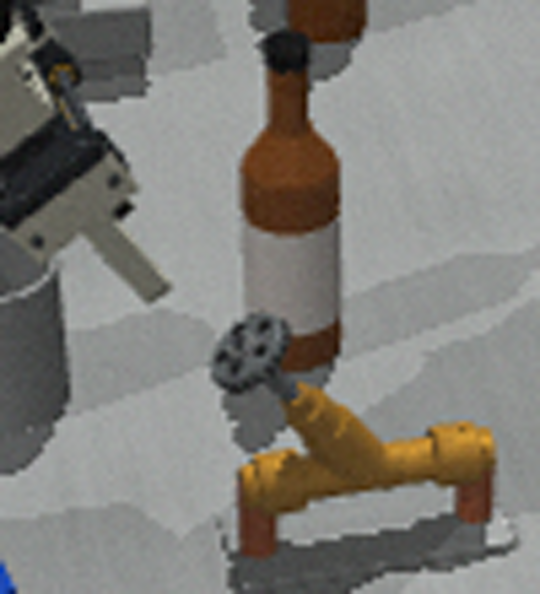

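View pics/t8.png

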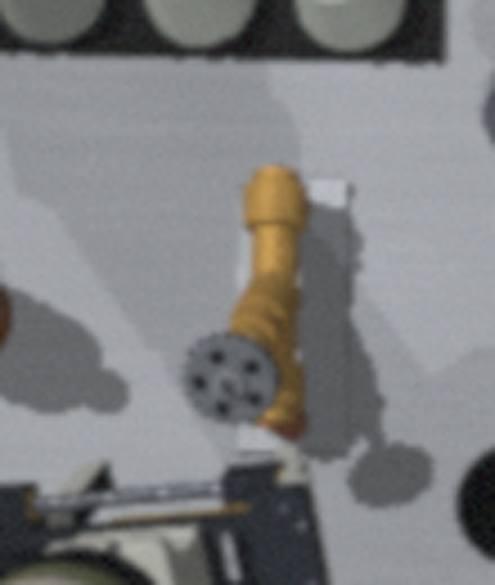

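Emit:
send_rows(
  series=[
    {"dx": -0.12,"dy": -2.64,"dz": -0.2,"wx": 0.003,"wy": 0.046,"wz": -0.01,"fingers": 0},
    {"dx": -0.12,"dy": -2.64,"dz": -0.2,"wx": 0.003,"wy": 0.046,"wz": -0.01,"fingers": 0},
    {"dx": -0.12,"dy": -2.64,"dz": -0.2,"wx": 0.003,"wy": 0.046,"wz": -0.01,"fingers": 0},
    {"dx": -0.12,"dy": -2.64,"dz": -0.2,"wx": 0.003,"wy": 0.046,"wz": -0.01,"fingers": 0},
    {"dx": -0.12,"dy": -2.64,"dz": -0.2,"wx": 0.003,"wy": 0.046,"wz": -0.01,"fingers": 0},
    {"dx": -0.12,"dy": -2.64,"dz": -0.2,"wx": 0.003,"wy": 0.046,"wz": -0.01,"fingers": 0},
    {"dx": -0.12,"dy": -2.64,"dz": -0.2,"wx": 0.003,"wy": 0.046,"wz": -0.01,"fingers": 0},
    {"dx": -0.12,"dy": -2.64,"dz": -0.2,"wx": 0.003,"wy": 0.046,"wz": -0.01,"fingers": 0},
    {"dx": -0.12,"dy": -2.64,"dz": -0.2,"wx": 0.003,"wy": 0.046,"wz": -0.01,"fingers": 0},
    {"dx": -0.12,"dy": -2.64,"dz": -0.2,"wx": 0.003,"wy": 0.046,"wz": -0.01,"fingers": 0},
    {"dx": -0.12,"dy": -2.64,"dz": -0.2,"wx": 0.003,"wy": 0.046,"wz": -0.01,"fingers": 0},
    {"dx": -0.12,"dy": -2.64,"dz": -0.2,"wx": 0.003,"wy": 0.046,"wz": -0.01,"fingers": 0},
    {"dx": 0,"dy": 0,"dz": 0,"wx": 0,"wy": 0,"wz": 0,"fingers": 0},
  ],
)

```text
t: 8.97
tool_pos: [0.4583, -0.0712, 0.2225]
orientation: [-0.01, -3.121, -0.025]
force: [0.2, -0.3, -0.5]
opening: 0.0926
```

```bash
cat >> plan.py <<'E'
def down(yaw=0,tilt=0):
    R=Ro.from_rotvec([0,tilt,0]).as_matrix()@Rz(yaw); y=R@[0,1,0];z=R@[0,0,-1]
    return np.c_[np.cross(y,z),y,z]
E
python3 - <<'E'
from plan import *
st();delta(down(),[.463,-.06,.16])
X,r=tri((256,144.5),(180.6,193.5));print("wheel face now",X,r,(X-[.54717,.26021,.15482])@A)
s=snap("side","pics/s9.png",(200,150,350,300),4)
t=snap("top","pics/t9.png",(130,110,370,280),3.3)
E
```

```text
{'t': 8.9667, 'q': [-0.2729, -0.2236, 1.8244, 0.0099, 1.5644, -1.8377], 'tool_pos': [0.4583, -0.0712, 0.2225], 'orientation': [-0.0098, -3.1214, -0.0247], 'force': [0.15, -0.3226, -0.4981], 'wrist_torque': [0.04, -0.0147, 0.0159], 'opening': 0.0926}
d cm [ 0.47  1.12 -6.25] w [-0.0159 -0.0201  0.0063] |w| 0.026
wheel face now [0.53960283 0.26119047 0.16845296] [np.float64(0.0012388365249826898), np.float64(0.0012388365249828412)] 0.015475004574195393
```

View pics/s9.png

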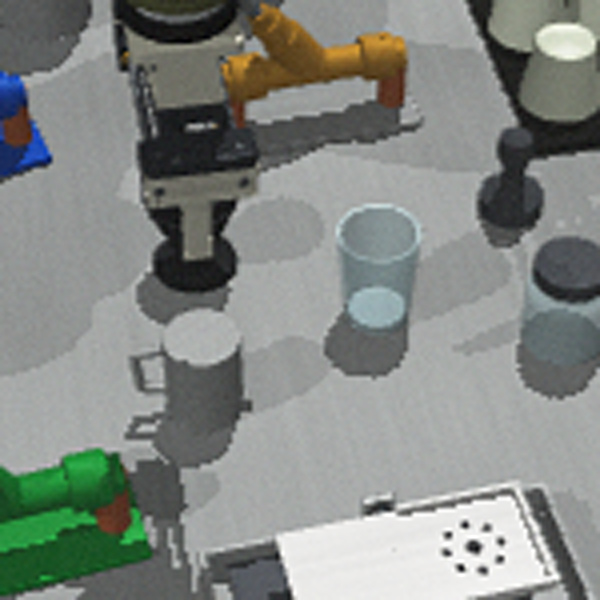

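View pics/t9.png

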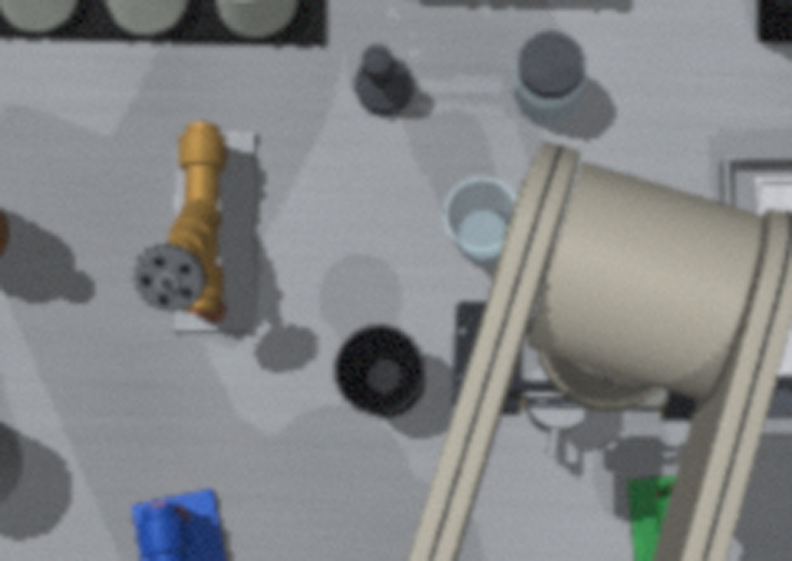

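Emit:
send_rows(
  series=[
    {"dx": 0.24,"dy": 0.56,"dz": -2.5,"wx": -0.016,"wy": -0.02,"wz": 0.006,"fingers": 0},
    {"dx": 0.24,"dy": 0.56,"dz": -2.5,"wx": 0,"wy": 0,"wz": 0,"fingers": 0},
    {"dx": 0,"dy": 0,"dz": -2,"wx": 0,"wy": 0,"wz": 0,"fingers": 0},
    {"dx": 0,"dy": 0,"dz": -1,"wx": 0,"wy": 0,"wz": 0,"fingers": 0},
    {"dx": 0,"dy": 0,"dz": 0,"wx": 0,"wy": 0,"wz": 0,"fingers": 0},
  ],
)

```text
t: 9.48
tool_pos: [0.4645, -0.0518, 0.1416]
orientation: [-0.007, 3.128, 0.002]
force: [-0.3, -0.7, -1.0]
opening: 0.0928
```

```bash
python3 - <<'E'
from plan import *
st();delta(down(),[.463,-.06,.037])
s=snap("side","pics/s10.png",(200,150,320,270),5)
E
```

```text
{'t': 9.4833, 'q': [-0.2242, -0.2005, 1.9534, 0.0043, 1.376, -1.8001], 'tool_pos': [0.4645, -0.0518, 0.1416], 'orientation': [-0.0068, 3.1282, 0.0019], 'force': [-0.3348, -0.6851, -1.0476], 'wrist_torque': [0.0452, -0.0073, -0.0213], 'opening': 0.0928}
d cm [ -0.15  -0.82 -10.46] w [-0.0012  0.0133 -0.0044] |w| 0.014
```

View pics/s10.png

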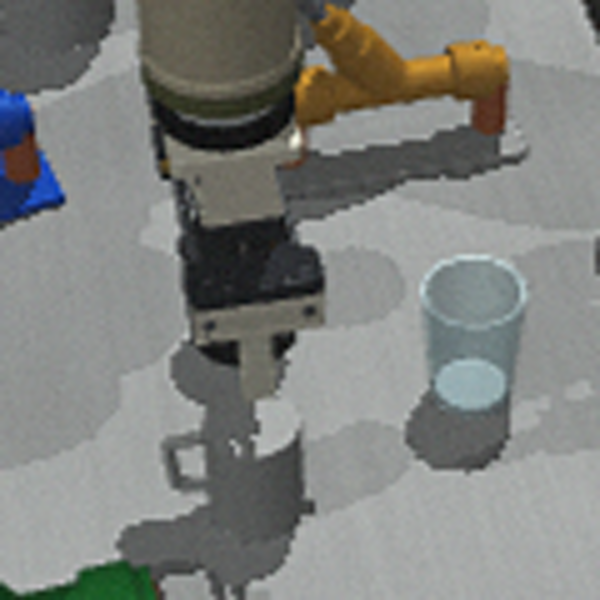

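Emit:
send_rows(
  series=[
    {"dx": -0.15,"dy": -0.8,"dz": -1.5,"wx": 0,"wy": 0.013,"wz": -0.004,"fingers": 0},
    {"dx": 0,"dy": 0,"dz": -1,"wx": 0,"wy": 0,"wz": 0,"fingers": 0},
    {"dx": 0,"dy": 0,"dz": 0,"wx": 0,"wy": 0,"wz": 0,"fingers": 0},
  ],
)

```text
t: 9.78
tool_pos: [0.4656, -0.0589, 0.1209]
orientation: [-0.004, 3.134, 0.0]
force: [-0.2, 0.9, -0.3]
opening: 0.0931
```

```bash
python3 - <<'E'
from plan import *
st();delta(down(),[.463,-.06,.037])
E
```

```text
{'t': 9.7833, 'q': [-0.2367, -0.1685, 1.9644, 0.002, 1.3387, -1.8103], 'tool_pos': [0.4656, -0.0589, 0.1209], 'orientation': [-0.0036, 3.1343, 0.0004], 'force': [-0.2, 0.8543, -0.254], 'wrist_torque': [0.0869, 0.0053, 0.0029], 'opening': 0.0931}
d cm [-0.26 -0.11 -8.39] w [-0.0002  0.0072 -0.0023] |w| 0.008
```

Emit:
send_rows(
  series=[
    {"dx": -0.25,"dy": -0.1,"dz": -0.9,"wx": 0,"wy": 0.007,"wz": 0,"fingers": 0},
    {"dx": -0.05,"dy": 0,"dz": -1.3,"wx": 0,"wy": 0,"wz": 0,"fingers": 0},
    {"dx": -0.05,"dy": 0,"dz": -1.3,"wx": 0,"wy": 0,"wz": 0,"fingers": 0},
    {"dx": 0,"dy": 0,"dz": -1.3,"wx": 0,"wy": 0,"wz": 0,"fingers": 0},
    {"dx": 0,"dy": 0,"dz": -1.3,"wx": 0,"wy": 0,"wz": 0,"fingers": 0},
    {"dx": 0,"dy": 0,"dz": -1.1,"wx": 0,"wy": 0,"wz": 0,"fingers": 0},
    {"dx": 0,"dy": 0,"dz": -0.9,"wx": 0,"wy": 0,"wz": 0,"fingers": 0},
    {"dx": 0,"dy": 0,"dz": 0,"wx": 0,"wy": 0,"wz": 0,"fingers": 0},
    {"dx": 0,"dy": 0,"dz": 0,"wx": 0,"wy": 0,"wz": 0,"fingers": 0},
  ],
)

```text
t: 10.53
tool_pos: [0.4667, -0.0597, 0.0424]
orientation: [-0.004, 3.13, -0.003]
force: [-0.3, 0.5, 0.7]
opening: 0.0932
```

```bash
python3 - <<'E'
from plan import *
st();delta(down(),[.463,-.06,.037])
s=snap("side","pics/s11.png",(200,170,300,270),6)
E
```

```text
{'t': 10.5333, 'q': [-0.2371, -0.0696, 2.0285, 0.001, 1.171, -1.8108], 'tool_pos': [0.4667, -0.0597, 0.0424], 'orientation': [-0.004, 3.1301, -0.0028], 'force': [-0.2552, 0.4944, 0.749], 'wrist_torque': [-0.0162, 0.0301, 0.0054], 'opening': 0.0932}
d cm [-0.37 -0.03 -0.54] w [ 0.0018  0.0115 -0.0026] |w| 0.012
```

View pics/s11.png

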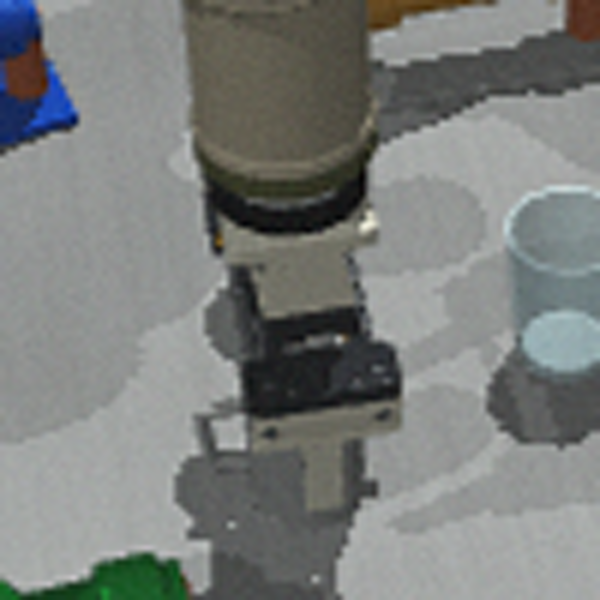

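Emit:
send_rows(
  series=[
    {"dx": -0.35,"dy": 0,"dz": -0.3,"wx": 0,"wy": 0.011,"wz": 0,"fingers": 0},
    {"dx": -0.05,"dy": 0,"dz": 0,"wx": 0,"wy": 0,"wz": 0,"fingers": 0},
    {"dx": 0,"dy": 0,"dz": 0,"wx": 0,"wy": 0,"wz": 0,"fingers": 0},
  ],
)

```text
t: 10.83
tool_pos: [0.4636, -0.06, 0.041]
orientation: [-0.004, 3.14, -0.004]
force: [0.3, 0.7, 0.9]
opening: 0.0928
```

Emit:
send_rows(
  newtons=20,
  series=[
    {"dx": 0,"dy": 0,"dz": 0,"wx": 0,"wy": 0,"wz": 0,"fingers": 120},
    {"dx": 0,"dy": 0,"dz": 0,"wx": 0,"wy": 0,"wz": 0,"fingers": 120},
    {"dx": 0,"dy": 0,"dz": 0,"wx": 0,"wy": 0,"wz": 0,"fingers": 160},
    {"dx": 0,"dy": 0,"dz": 0,"wx": 0,"wy": 0,"wz": 0,"fingers": 255},
    {"dx": 0,"dy": 0,"dz": 0,"wx": 0,"wy": 0,"wz": 0,"fingers": 255},
    {"dx": 0,"dy": 0,"dz": 0,"wx": 0,"wy": 0,"wz": 0,"fingers": 255},
  ],
)

```text
t: 11.33
tool_pos: [0.4648, -0.0603, 0.0425]
orientation: [-0.004, 3.137, -0.005]
force: [0.6, 0.9, -0.2]
opening: 0.0604
```

```bash
python3 - <<'E'
from plan import *
st()
E
```

```text
{'t': 11.3333, 'q': [-0.2369, -0.0677, 2.0265, -0.002, 1.1777, -1.8095], 'tool_pos': [0.4648, -0.0603, 0.0425], 'orientation': [-0.004, 3.137, -0.0047], 'force': [0.5922, 0.9171, -0.1776], 'wrist_torque': [0.0725, -0.0281, -0.011], 'opening': 0.0604}
```

```bash
python3 - <<'E'
from plan import *
print("carton top",atz("top",(460,200),.14),atz("side",(314,355),.14),tri((327,335),(487,188)))
seat=np.array([.619,-.276,.058]);y=.033
piv=seat+Rz(y)@[-.053,0,-.004]
Rt=Rz(y)@Ro.from_rotvec([0,.22,0]).as_matrix()
s2=piv+Rt@[.053,0,.004];print("tipped seat",s2)
off=np.array([.0013,0,.0425])
def tcp(h,tilt): 
    R=Rz(y)@Ro.from_rotvec([0,tilt,0]).as_matrix(); return s2+[0,0,h]+R@off, R@down()
for h,t in((.1,.22),(.04,.22),(0,.22)):
    P,R=tcp(h,t);print(h,P.round(4));delta(R,P)
E
```

```text
carton top [ 0.54846547 -0.49156015  0.14      ] [ 0.5384926  -0.51924652  0.14      ] (array([ 0.56351248, -0.52314689,  0.22378584]), [np.float64(0.0017444739029593165), np.float64(0.0017444739029595108)])
tipped seat [ 0.6185957  -0.27601335  0.04633742]
0.1 [ 0.6291 -0.2757  0.1875]
d cm [ 16.44 -21.54  14.5 ] w [-0.001   0.2246  0.03  ] |w| 0.227
0.04 [ 0.6291 -0.2757  0.1275]
d cm [ 16.44 -21.54   8.5 ] w [-0.001   0.2246  0.03  ] |w| 0.227
0 [ 0.6291 -0.2757  0.0875]
d cm [ 16.44 -21.54   4.5 ] w [-0.001   0.2246  0.03  ] |w| 0.227
```

Emit:
send_rows(
  series=[
    {"dx": 0,"dy": 0,"dz": 1,"wx": 0,"wy": 0,"wz": 0,"fingers": 255},
    {"dx": 0,"dy": 0,"dz": 1.5,"wx": 0,"wy": 0,"wz": 0,"fingers": 255},
    {"dx": 0,"dy": 0,"dz": 2,"wx": 0,"wy": 0,"wz": 0,"fingers": 255},
    {"dx": 0,"dy": 0,"dz": 2,"wx": 0,"wy": 0,"wz": 0,"fingers": 255},
    {"dx": 0,"dy": 0,"dz": 2,"wx": 0,"wy": 0,"wz": 0,"fingers": 255},
    {"dx": 0,"dy": 0,"dz": 2,"wx": 0,"wy": 0,"wz": 0,"fingers": 255},
    {"dx": 0,"dy": 0,"dz": 1.5,"wx": 0,"wy": 0,"wz": 0,"fingers": 255},
    {"dx": 0,"dy": 0,"dz": 0,"wx": 0,"wy": 0,"wz": 0,"fingers": 255},
  ],
)

```text
t: 12.0
tool_pos: [0.4574, -0.0586, 0.1656]
orientation: [0.004, -3.133, -0.0]
force: [1.4, 0.0, -3.9]
opening: 0.0601
```

```bash
python3 - <<'E'
from plan import *
st()
s=snap("side","pics/s12.png",(180,130,350,300),4)
E
```

```text
{'t': 12.0, 'q': [-0.237, -0.2138, 1.92, -0.002, 1.4441, -1.8101], 'tool_pos': [0.4574, -0.0586, 0.1656], 'orientation': [0.004, -3.1326, -0.0002], 'force': [1.4062, 0.0257, -3.8665], 'wrist_torque': [0.0354, -0.1296, -0.0519], 'opening': 0.0601}
```

View pics/s12.png

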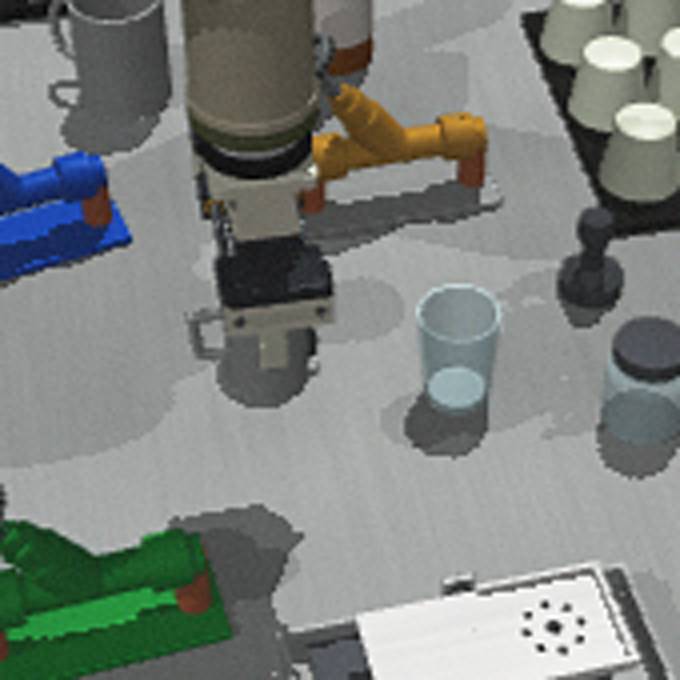

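Emit:
send_rows(
  series=[
    {"dx": 1.2,"dy": -1.6,"dz": 0.5,"wx": 0,"wy": 0.02,"wz": 0.003,"fingers": 255},
    {"dx": 1.6,"dy": -2.0,"dz": 0.4,"wx": 0,"wy": 0.02,"wz": 0.003,"fingers": 255},
    {"dx": 1.7,"dy": -2.15,"dz": 0.3,"wx": 0,"wy": 0.02,"wz": 0.003,"fingers": 255},
    {"dx": 1.7,"dy": -2.15,"dz": 0.3,"wx": 0,"wy": 0.02,"wz": 0.003,"fingers": 255},
    {"dx": 1.7,"dy": -2.15,"dz": 0.2,"wx": 0,"wy": 0.02,"wz": 0.003,"fingers": 255},
    {"dx": 1.7,"dy": -2.15,"dz": 0.2,"wx": 0,"wy": 0.02,"wz": 0.003,"fingers": 255},
    {"dx": 1.7,"dy": -2.15,"dz": 0.2,"wx": 0,"wy": 0.02,"wz": 0.003,"fingers": 255},
    {"dx": 1.7,"dy": -2.15,"dz": 0.2,"wx": 0,"wy": 0.02,"wz": 0.003,"fingers": 255},
    {"dx": 1.7,"dy": -2.15,"dz": 0.2,"wx": 0,"wy": 0.02,"wz": 0.003,"fingers": 255},
    {"dx": 1.2,"dy": -1.4,"dz": 0.2,"wx": 0,"wy": 0.02,"wz": 0.003,"fingers": 255},
    {"dx": 0.5,"dy": -0.7,"dz": 0.1,"wx": 0,"wy": 0.01,"wz": 0,"fingers": 255},
    {"dx": 0,"dy": 0,"dz": 0,"wx": 0,"wy": 0,"wz": 0,"fingers": 255},
    {"dx": 0,"dy": 0,"dz": 0,"wx": 0,"wy": 0,"wz": 0,"fingers": 255},
  ],
)

```text
t: 13.13
tool_pos: [0.6154, -0.2714, 0.1641]
orientation: [0.053, -2.88, -0.024]
force: [-0.7, 0.3, -3.8]
opening: 0.0605
```

```bash
cat > pl.py <<'E'
from plan import *
seat=np.array([.619,-.276,.058]);Y=.033
piv=seat+Rz(Y)@[-.053,0,-.004]
Rt=Rz(Y)@Ro.from_rotvec([0,.22,0]).as_matrix()
s2=piv+Rt@[.053,0,.004]
off=np.array([.0013,0,.0425])
def tcp(h,tilt=.22):
    R=Rz(Y)@Ro.from_rotvec([0,tilt,0]).as_matrix(); return s2+[0,0,h]+R@off, R@down()
def go(h):
    P,R=tcp(h);delta(R,P)
E
python3 - <<'E'
from pl import *
st();go(.04)
s=snap("side","pics/s13.png",(220,180,370,340),4)
t=snap("top","pics/t13.png",(270,100,420,260),4)
E
```

```text
{'t': 13.1333, 'q': [-0.4363, 0.6159, 1.0075, -0.1002, 1.7598, -2.0505], 'tool_pos': [0.6154, -0.2714, 0.1641], 'orientation': [0.0526, -2.8802, -0.0244], 'force': [-0.655, 0.2838, -3.7508], 'wrist_torque': [0.0278, -0.3028, -0.0361], 'opening': 0.0605}
d cm [ 1.37 -0.43 -3.66] w [-0.02   -0.0412 -0.0012] |w| 0.046
```

View pics/s13.png

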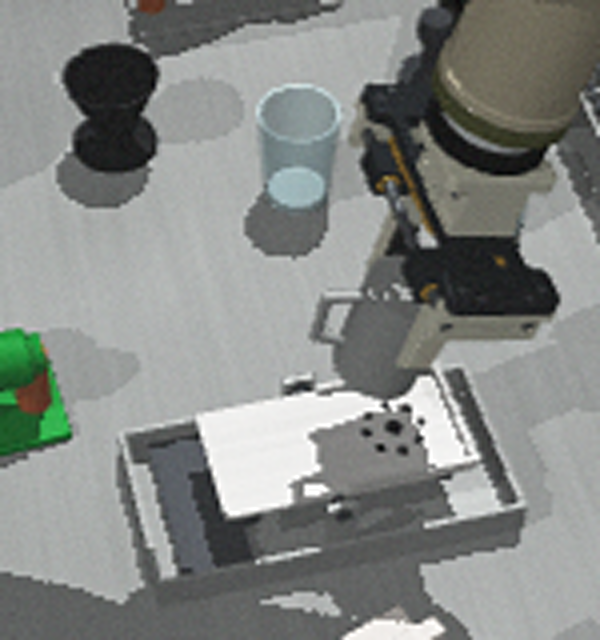

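View pics/t13.png

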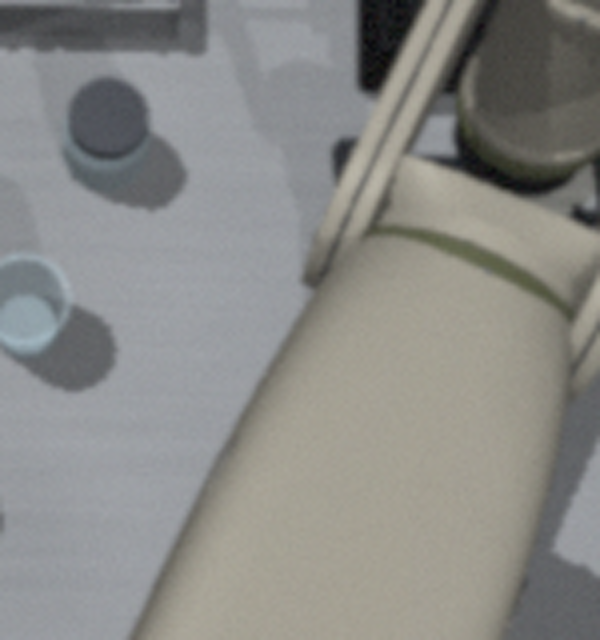

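Emit:
send_rows(
  series=[
    {"dx": 0.5,"dy": -0.2,"dz": -0.9,"wx": -0.01,"wy": -0.02,"wz": 0,"fingers": 255},
    {"dx": 0.5,"dy": -0.2,"dz": -0.9,"wx": -0.01,"wy": -0.02,"wz": 0,"fingers": 255},
    {"dx": 0.3,"dy": 0,"dz": -0.9,"wx": 0,"wy": 0,"wz": 0,"fingers": 255},
    {"dx": 0,"dy": 0,"dz": 0,"wx": 0,"wy": 0,"wz": 0,"fingers": 255},
    {"dx": 0,"dy": 0,"dz": 0,"wx": 0,"wy": 0,"wz": 0,"fingers": 255},
  ],
)

```text
t: 13.65
tool_pos: [0.6263, -0.2709, 0.1372]
orientation: [0.054, -2.921, 0.005]
force: [0.6, 0.1, -4.1]
opening: 0.0604
```

```bash
python3 - <<'E'
from pl import *
st();go(.02);go(0)
s=snap("side","pics/s14.png",(240,230,370,340),5)
E
```

```text
{'t': 13.65, 'q': [-0.4294, 0.6096, 1.0587, -0.0982, 1.6707, -2.0374], 'tool_pos': [0.6263, -0.2709, 0.1372], 'orientation': [0.0543, -2.9208, 0.0047], 'force': [0.6333, 0.1455, -4.1455], 'wrist_torque': [0.0209, -0.3033, 0.0608], 'opening': 0.0604}
d cm [ 0.28 -0.47 -2.97] w [-0.0009 -0.0004 -0.0041] |w| 0.004
d cm [ 0.28 -0.47 -4.97] w [-0.0009 -0.0004 -0.0041] |w| 0.004
```

View pics/s14.png

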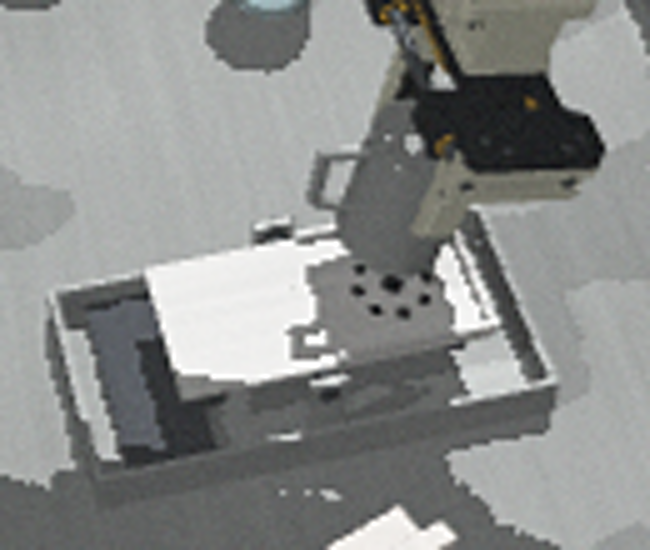

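Emit:
send_rows(
  series=[
    {"dx": 0.25,"dy": -0.45,"dz": -0.8,"wx": 0,"wy": 0,"wz": 0,"fingers": 255},
    {"dx": 0,"dy": 0,"dz": -0.8,"wx": 0,"wy": 0,"wz": 0,"fingers": 255},
    {"dx": 0,"dy": 0,"dz": -0.8,"wx": 0,"wy": 0,"wz": 0,"fingers": 255},
    {"dx": 0,"dy": 0,"dz": 0,"wx": 0,"wy": 0,"wz": 0,"fingers": 255},
    {"dx": 0,"dy": 0,"dz": 0,"wx": 0,"wy": 0,"wz": 0,"fingers": 255},
  ],
)

```text
t: 14.12
tool_pos: [0.6292, -0.2757, 0.1118]
orientation: [0.055, -2.921, 0.005]
force: [-1.2, 0.7, -3.1]
opening: 0.0606
```

```bash
cat >> pl.py <<'E'
def shot(f,b=(240,230,370,340),k=5.5):
    im=robot.read_camera("side")[:,:,::-1]
    im=cv2.resize(im[b[1]:b[3],b[0]:b[2]],None,fx=k,fy=k,interpolation=cv2.INTER_CUBIC)
    s=robot.read_state();R=Ro.from_rotvec(s["orientation"]).as_matrix()@down().T;T=s["tool_pos"]
    for z in(0,.078):
        c=np.array([T-R@off+R@[.03*np.cos(t),.03*np.sin(t),z] for t in th])
        cv2.polylines(im,[((proj("side",c)-b[:2]+.5)*k).astype(np.int32)],True,(255,0,255),1)
    u=(proj("side",s2)[0]-b[:2]+.5)*k; cv2.circle(im,tuple(u.astype(int)),3,(0,255,0),-1)
    q=np.array([seat+Rz(Y)@np.array(v) for v in((-.04,.04,0),(.042,.04,0),(.042,-.04,0),(-.04,-.04,0))])
    cv2.polylines(im,[((proj("side",q)-b[:2]+.5)*k).astype(np.int32)],False,(0,160,0),1)
    cv2.imwrite(f,im)
E
python3 - <<'E'
from pl import *
st();go(0)
shot("pics/s15.png")
E
```

```text
{'t': 14.1167, 'q': [-0.4336, 0.6385, 1.065, -0.0986, 1.635, -2.0385], 'tool_pos': [0.6292, -0.2757, 0.1118], 'orientation': [0.0548, -2.921, 0.0047], 'force': [-1.2279, 0.6529, -3.131], 'wrist_torque': [0.0408, -0.2612, 0.0177], 'opening': 0.0606}
d cm [-0.    0.   -2.43] w [-0.0009 -0.0001 -0.0044] |w| 0.004
```

View pics/s15.png

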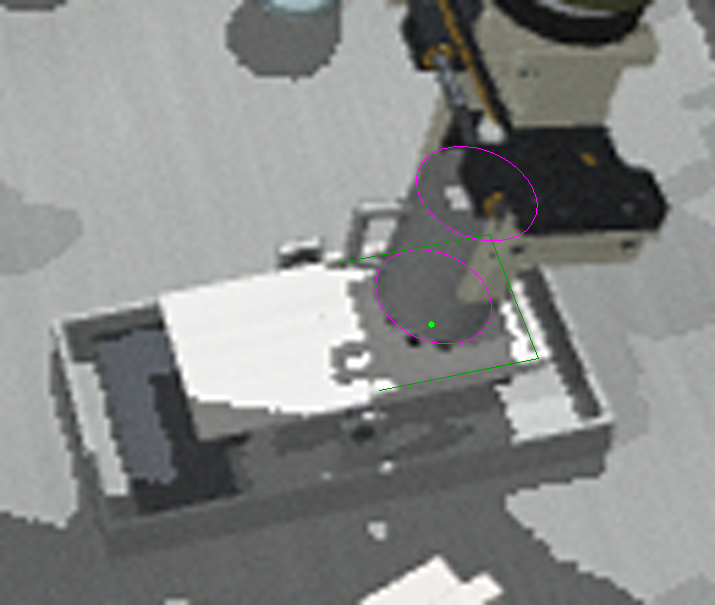

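Emit:
send_rows(
  series=[
    {"dx": 0,"dy": 0,"dz": -0.5,"wx": 0,"wy": 0,"wz": 0,"fingers": 255},
    {"dx": 0,"dy": 0,"dz": -0.5,"wx": 0,"wy": 0,"wz": 0,"fingers": 255},
    {"dx": 0,"dy": 0,"dz": -0.5,"wx": 0,"wy": 0,"wz": 0,"fingers": 255},
    {"dx": 0,"dy": 0,"dz": -0.3,"wx": 0,"wy": 0,"wz": 0,"fingers": 255},
    {"dx": 0,"dy": 0,"dz": 0,"wx": 0,"wy": 0,"wz": 0,"fingers": 255},
    {"dx": 0,"dy": 0,"dz": 0,"wx": 0,"wy": 0,"wz": 0,"fingers": 255},
  ],
)

```text
t: 14.67
tool_pos: [0.6293, -0.276, 0.0924]
orientation: [0.054, -2.922, 0.005]
force: [0.2, -1.3, -4.0]
opening: 0.0604
```

```bash
python3 - <<'E'
from pl import *
st();go(0)
shot("pics/s16.png")
E
```

```text
{'t': 14.6667, 'q': [-0.4337, 0.653, 1.0805, -0.0986, 1.6044, -2.0354], 'tool_pos': [0.6293, -0.276, 0.0924], 'orientation': [0.0544, -2.9216, 0.0053], 'force': [0.2283, -1.2995, -3.9811], 'wrist_torque': [-0.0505, -0.3079, 0.0387], 'opening': 0.0604}
d cm [-0.02  0.03 -0.49] w [-0.0005  0.0004 -0.0042] |w| 0.004
```

View pics/s16.png

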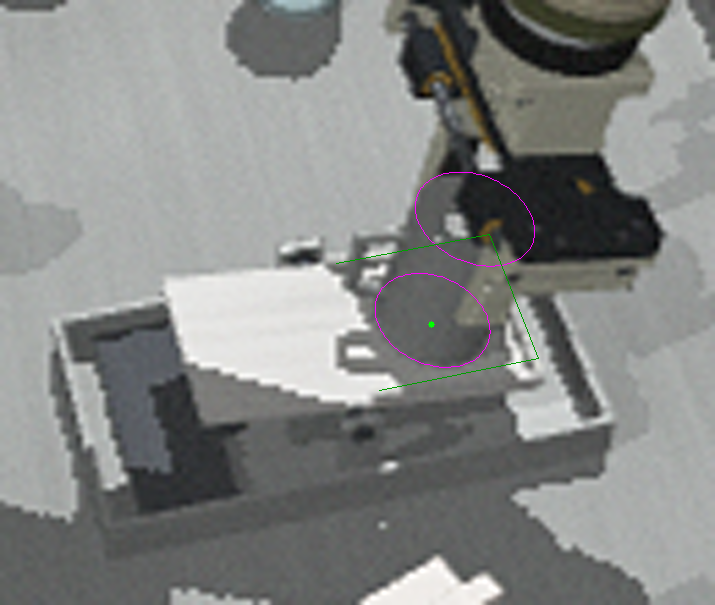

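Emit:
send_rows(
  series=[
    {"dx": 0,"dy": 0,"dz": -0.3,"wx": 0,"wy": 0,"wz": 0,"fingers": 255},
    {"dx": 0,"dy": 0,"dz": -0.3,"wx": 0,"wy": 0,"wz": 0,"fingers": 255},
    {"dx": 0,"dy": 0,"dz": 0,"wx": 0,"wy": 0,"wz": 0,"fingers": 255},
    {"dx": 0,"dy": 0,"dz": 0,"wx": 0,"wy": 0,"wz": 0,"fingers": 255},
  ],
)

```text
t: 15.05
tool_pos: [0.6302, -0.2762, 0.0879]
orientation: [0.054, -2.924, 0.007]
force: [0.8, 0.3, -3.7]
opening: 0.0604
```

```bash
python3 - <<'E'
from pl import *
st();go(0)
E
```

```text
{'t': 15.05, 'q': [-0.4335, 0.6564, 1.0837, -0.0985, 1.5954, -2.0344], 'tool_pos': [0.6302, -0.2762, 0.0879], 'orientation': [0.0544, -2.9238, 0.0068], 'force': [0.8248, 0.3275, -3.6519], 'wrist_torque': [0.0168, -0.2028, 0.0156], 'opening': 0.0604}
d cm [-0.11  0.05 -0.04] w [ 0.0005  0.0027 -0.0043] |w| 0.005
```

Right at the planned pose and no firm contact yet, so I'll lower in small steps.

Emit:
send_rows(
  series=[
    {"dx": -0.1,"dy": 0,"dz": -0.15,"wx": 0,"wy": 0,"wz": 0,"fingers": 255},
    {"dx": 0,"dy": 0,"dz": -0.15,"wx": 0,"wy": 0,"wz": 0,"fingers": 255},
    {"dx": 0,"dy": 0,"dz": 0,"wx": 0,"wy": 0,"wz": 0,"fingers": 255},
  ],
)

```text
t: 15.3
tool_pos: [0.6308, -0.2763, 0.0879]
orientation: [0.055, -2.928, 0.009]
force: [0.2, -0.4, -3.2]
opening: 0.0605
```

```bash
python3 - <<'E'
from pl import *
st();go(0)
shot("pics/s17.png")
E
```

```text
{'t': 15.3, 'q': [-0.4335, 0.6534, 1.0874, -0.0981, 1.5905, -2.0343], 'tool_pos': [0.6308, -0.2763, 0.0879], 'orientation': [0.0549, -2.9277, 0.009], 'force': [0.188, -0.3616, -3.1802], 'wrist_torque': [0.0387, -0.2443, 0.0018], 'opening': 0.0605}
d cm [-0.17  0.06 -0.04] w [ 0.0019  0.0067 -0.0047] |w| 0.008
```

View pics/s17.png

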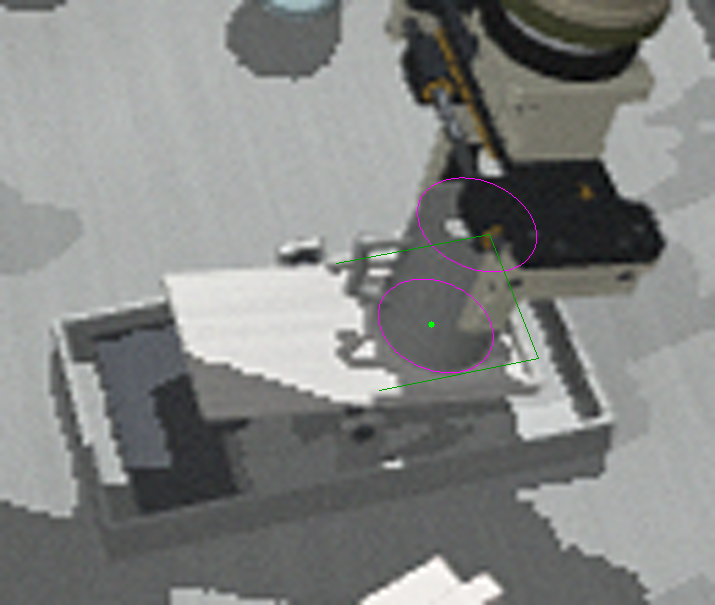

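```bash
python3 - <<'E'
from pl import *
b=(240,230);k=5.5
for t in(0,.1,.15,.19,.22):
    R=Rz(Y)@Ro.from_rotvec([0,t,0]).as_matrix()
    print(t,[((proj("side",piv+R@np.array(v))[0]-b+.5)*k).round().tolist() for v in((-.079,.0445,.004),(-.079,-.0445,.004),(.099,-.0445,.01))])
E
```

```text
0 [[159.0, 291.0], [199.0, 434.0], [550.0, 357.0]]
0.1 [[160.0, 281.0], [201.0, 425.0], [549.0, 369.0]]
0.15 [[162.0, 276.0], [202.0, 420.0], [548.0, 375.0]]
0.19 [[163.0, 272.0], [203.0, 416.0], [547.0, 379.0]]
0.22 [[164.0, 269.0], [205.0, 413.0], [546.0, 383.0]]
```

Emit:
send_rows(
  series=[
    {"dx": -0.15,"dy": 0,"dz": -0.3,"wx": 0,"wy": 0.007,"wz": 0,"fingers": 255},
    {"dx": 0,"dy": 0,"dz": -0.2,"wx": 0,"wy": 0,"wz": 0,"fingers": 255},
    {"dx": 0,"dy": 0,"dz": -0.2,"wx": 0,"wy": 0,"wz": 0,"fingers": 255},
  ],
)

```text
t: 15.6
tool_pos: [0.6322, -0.2767, 0.0871]
orientation: [0.055, -2.928, 0.013]
force: [-3.1, 1.5, 6.3]
opening: 0.0599
```

```bash
python3 - <<'E'
from pl import *
st();go(0)
shot("pics/s18.png")
E
```

```text
{'t': 15.6, 'q': [-0.432, 0.6574, 1.0833, -0.1002, 1.5898, -2.0328], 'tool_pos': [0.6322, -0.2767, 0.0871], 'orientation': [0.0551, -2.9275, 0.0127], 'force': [-3.1326, 1.4663, 6.259], 'wrist_torque': [0.2089, 0.6558, -0.0938], 'opening': 0.0599}
d cm [-0.31  0.1   0.04] w [ 0.0044  0.0065 -0.0051] |w| 0.009
```

View pics/s18.png

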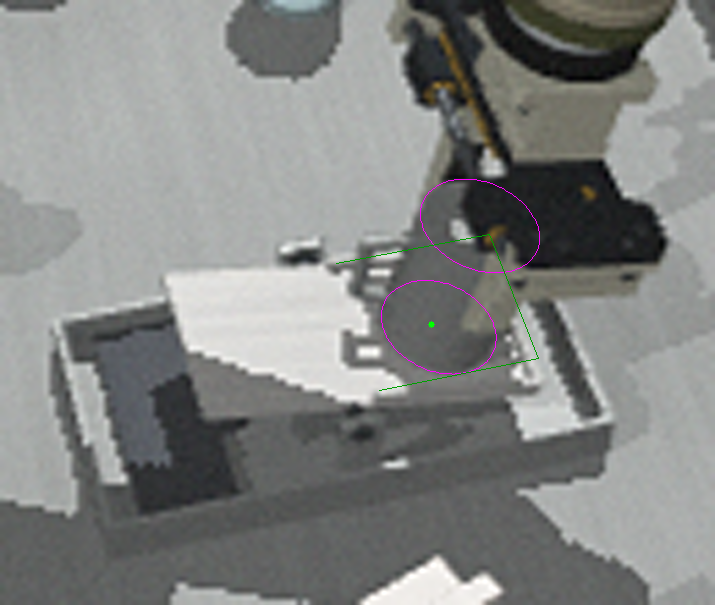

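Emit:
send_rows(
  series=[
    {"dx": -0.3,"dy": 0.05,"dz": 0.05,"wx": 0.004,"wy": 0.006,"wz": 0,"fingers": 255},
    {"dx": 0,"dy": 0,"dz": 0,"wx": 0,"wy": 0,"wz": 0,"fingers": 255},
  ],
)

```text
t: 15.82
tool_pos: [0.6296, -0.2764, 0.0881]
orientation: [0.056, -2.922, 0.008]
force: [-0.4, -0.6, -3.4]
opening: 0.0604
```

```bash
python3 - <<'E'
from pl import *
st();go(0)
E
```

```text
{'t': 15.8167, 'q': [-0.4336, 0.6559, 1.0843, -0.0997, 1.5962, -2.0354], 'tool_pos': [0.6296, -0.2764, 0.0881], 'orientation': [0.0558, -2.9224, 0.0076], 'force': [-0.3723, -0.5769, -3.3565], 'wrist_torque': [0.0574, -0.2235, 0.0247], 'opening': 0.0604}
d cm [-0.04  0.07 -0.06] w [ 0.0009  0.0014 -0.0053] |w| 0.006
```

Emit:
send_rows(
  newtons=8,
  series=[
    {"dx": 0,"dy": 0,"dz": -0.15,"wx": 0,"wy": 0,"wz": 0,"fingers": 255},
    {"dx": 0,"dy": 0,"dz": 0,"wx": 0,"wy": 0,"wz": 0,"fingers": 255},
    {"dx": 0,"dy": 0,"dz": 0,"wx": 0,"wy": 0,"wz": 0,"fingers": 75},
    {"dx": 0,"dy": 0,"dz": 0,"wx": 0,"wy": 0,"wz": 0,"fingers": 60},
    {"dx": 0,"dy": 0,"dz": 0,"wx": 0,"wy": 0,"wz": 0,"fingers": 40},
    {"dx": 0,"dy": 0,"dz": 0,"wx": 0,"wy": 0,"wz": 0,"fingers": 0},
    {"dx": 0,"dy": 0,"dz": 0,"wx": 0,"wy": 0,"wz": 0,"fingers": 0},
  ],
)

```text
t: 16.4
tool_pos: [0.6293, -0.2767, 0.0863]
orientation: [0.055, -2.922, 0.008]
force: [-1.4, -1.1, -0.4]
opening: 0.0862
```

```bash
python3 - <<'E'
from pl import *
st();go(0)
shot("pics/s19.png")
E
```

```text
{'t': 16.4, 'q': [-0.4339, 0.6576, 1.0854, -0.1, 1.594, -2.035], 'tool_pos': [0.6293, -0.2767, 0.0863], 'orientation': [0.0553, -2.9218, 0.0077], 'force': [-1.3616, -1.0531, -0.3898], 'wrist_torque': [-0.0162, -0.1012, -0.029], 'opening': 0.0862}
d cm [-0.02  0.1   0.13] w [ 0.001   0.0007 -0.005 ] |w| 0.005
```

View pics/s19.png

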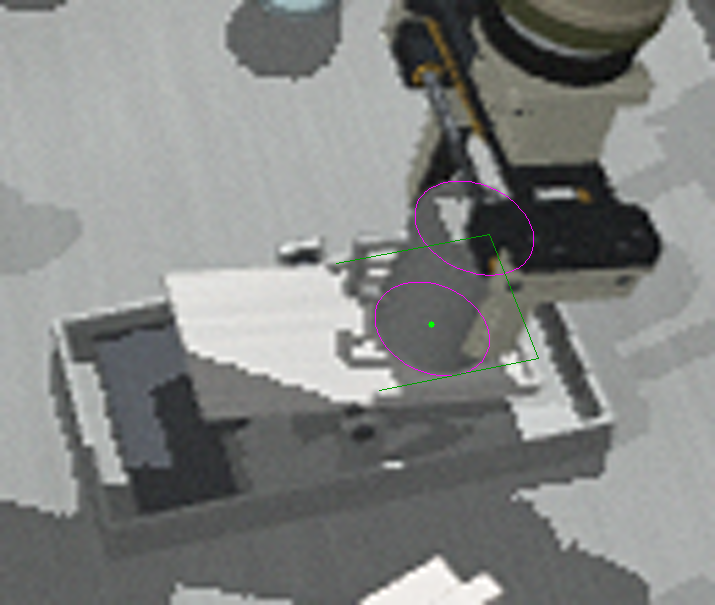

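Emit:
send_rows(
  series=[
    {"dx": 0,"dy": 0,"dz": 0,"wx": 0,"wy": 0,"wz": 0,"fingers": 0},
    {"dx": 0.15,"dy": 0.05,"dz": 0.6,"wx": 0,"wy": 0,"wz": 0,"fingers": 0},
    {"dx": 0.22,"dy": 0.05,"dz": 1,"wx": 0,"wy": 0,"wz": 0,"fingers": 0},
    {"dx": 0.27,"dy": 0,"dz": 1.2,"wx": 0,"wy": 0,"wz": 0,"fingers": 0},
    {"dx": 0.3,"dy": 0,"dz": 1.3,"wx": 0,"wy": 0,"wz": 0,"fingers": 0},
    {"dx": 0.33,"dy": 0,"dz": 1.5,"wx": 0,"wy": 0,"wz": 0,"fingers": 0},
    {"dx": 0.33,"dy": 0,"dz": 1.5,"wx": 0,"wy": 0,"wz": 0,"fingers": 0},
    {"dx": 0.33,"dy": 0,"dz": 1.5,"wx": 0,"wy": 0,"wz": 0,"fingers": 0},
    {"dx": 0.33,"dy": 0,"dz": 1.5,"wx": 0,"wy": 0,"wz": 0,"fingers": 0},
  ],
)

```text
t: 17.2
tool_pos: [0.6518, -0.2745, 0.195]
orientation: [0.055, -2.919, 0.005]
force: [0.9, -1.6, -0.2]
opening: 0.0929
```

```bash
python3 - <<'E'
from pl import *
st()
snap("side","pics/s20.png",(220,180,370,340),4)
E
```

```text
{'t': 17.2, 'q': [-0.4193, 0.6622, 0.8806, -0.0996, 1.798, -2.0408], 'tool_pos': [0.6518, -0.2745, 0.195], 'orientation': [0.0554, -2.9188, 0.0054], 'force': [0.8941, -1.5827, -0.1848], 'wrist_torque': [0.0453, -0.1191, 0.0272], 'opening': 0.0929}
```

View pics/s20.png

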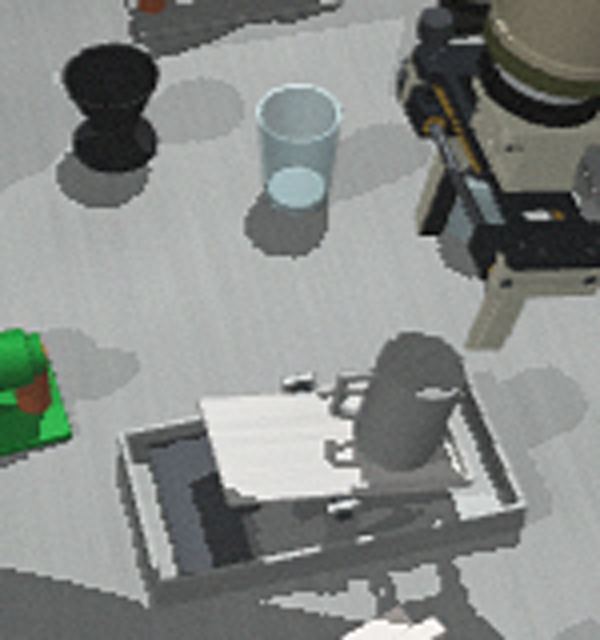

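Emit:
send_rows(
  series=[
    {"dx": 0,"dy": 0,"dz": 2.5,"wx": 0,"wy": 0,"wz": 0,"fingers": 0},
    {"dx": 0,"dy": 0,"dz": 2.5,"wx": 0,"wy": 0,"wz": 0,"fingers": 0},
    {"dx": 0,"dy": 0,"dz": 2.5,"wx": 0,"wy": -0.05,"wz": 0,"fingers": 0},
    {"dx": -1.5,"dy": 1.5,"dz": 1,"wx": 0,"wy": -0.05,"wz": 0,"fingers": 0},
    {"dx": -2,"dy": 2,"dz": 0,"wx": 0,"wy": -0.05,"wz": 0,"fingers": 0},
    {"dx": -2,"dy": 2,"dz": 0,"wx": 0,"wy": 0,"wz": 0,"fingers": 0},
    {"dx": -2,"dy": 2,"dz": 0,"wx": 0,"wy": 0,"wz": 0,"fingers": 0},
    {"dx": -2,"dy": 2,"dz": 0,"wx": 0,"wy": 0,"wz": 0,"fingers": 0},
    {"dx": -2,"dy": 2,"dz": 0,"wx": 0,"wy": 0,"wz": 0,"fingers": 0},
    {"dx": -2,"dy": 2,"dz": 0,"wx": 0,"wy": 0,"wz": 0,"fingers": 0},
    {"dx": -2,"dy": 2,"dz": 0,"wx": 0,"wy": 0,"wz": 0,"fingers": 0},
    {"dx": -2,"dy": 2,"dz": 0,"wx": 0,"wy": 0,"wz": 0,"fingers": 0},
    {"dx": 0,"dy": 0,"dz": 0,"wx": 0,"wy": 0,"wz": 0,"fingers": 0},
  ],
)

```text
t: 18.33
tool_pos: [0.4729, -0.0942, 0.2968]
orientation: [0.055, -3.097, 0.023]
force: [-0.2, 0.6, 0.2]
opening: 0.0927
```

```bash
python3 - <<'E'
from pl import *
st()
s=snap("side","pics/s21.png"); crop(s,240,230,370,340,5.5,"pics/s21r.png");crop(s,230,120,310,190,7,"pics/s21v.png")
t=snap("top","pics/t21.png")
E
```

```text
{'t': 18.3333, 'q': [-0.2817, -0.1689, 1.6434, -0.0274, 1.7048, -1.8914], 'tool_pos': [0.4729, -0.0942, 0.2968], 'orientation': [0.0553, -3.097, 0.0229], 'force': [-0.1825, 0.5525, 0.1907], 'wrist_torque': [0.0304, -0.0178, 0.0325], 'opening': 0.0927}
```

View pics/s21.png

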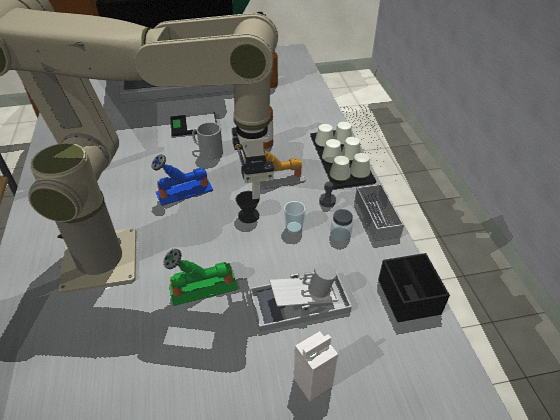

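View pics/s21r.png

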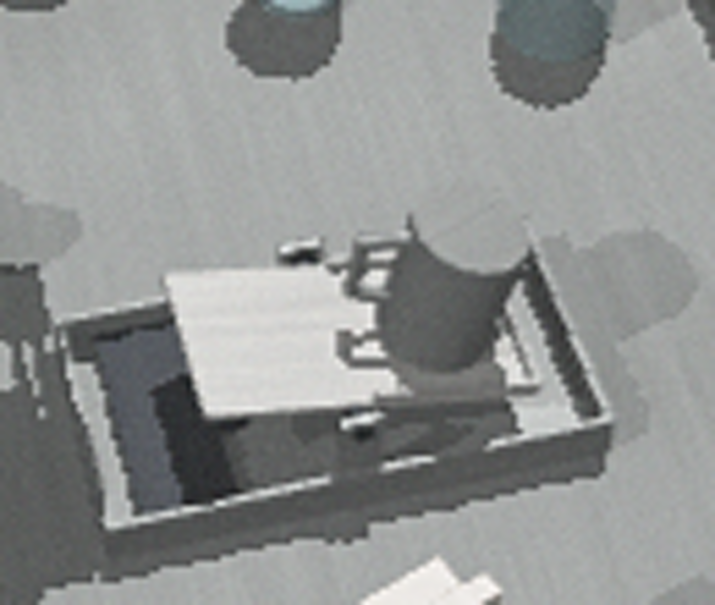

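View pics/t21.png

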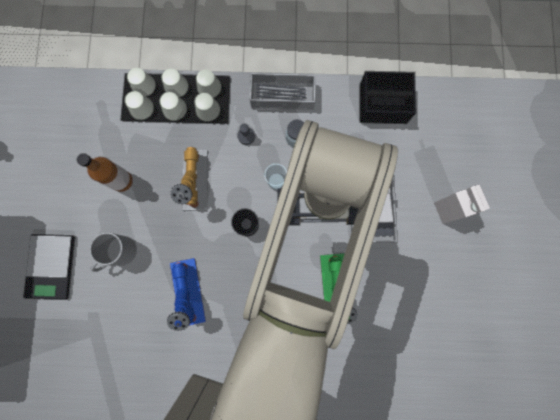

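View pics/s21v.png

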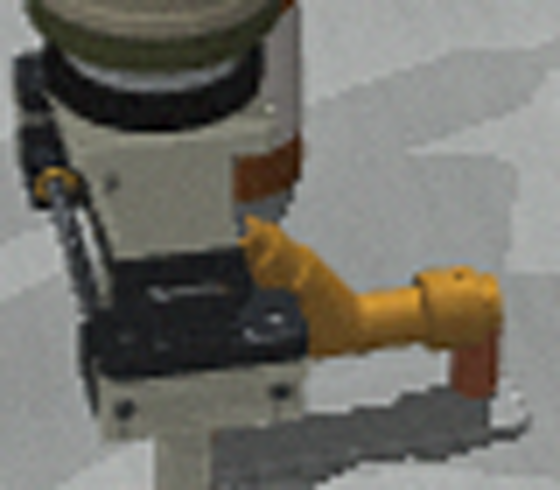

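```bash
python3 - <<'E'
from plant import robot
print(robot.close_job())
E
```

```text
the job is handed in; nothing more can be done
None
```

I opened the brass valve to its stop, then set the small pitcher upside down on the rinser seat and let go. The job was handed in at about 18.4 s of the 67 s allowed.

**Valve:** one grasp was enough, because the wrist could turn the whole way without regrasping. The hand turned about 2.9 rad counterclockwise while following the stem out about 15 mm. The torque stayed at 0.10–0.20 N m until the end, then jumped to about 1.27 N m. When I turned a little further it held at about 1.1 N m and the hand came out no further, so I took that as the stop. In the pictures the wheel had moved out about 15.5 mm. That is slightly more than the 12.7–15.4 mm that was left, but within what the cameras can measure.

**Pitcher:** it was lowered tilted to match the tipped plate. The plate only resisted firmly once it was down, with about 10 N more upward force on the hand. After release the pictures show the pitcher upright on its mouth inside the lips. The plate's corners match a tilt of 0.20–0.22 rad, so the camera alone can't tell 0.20 from the full 0.22.

**Checks that were limited or disagreed:**
- **Wheel position:** my first two estimates of the wheel's centre differed by about 6 mm. I split the difference, and the jaws still closed without side force.
- **Hand drift:** the hand drifted up to 7 mm sideways during the turn, with no more than about 11 N on it.
- **Last pictures:** the arm partly hid the rinser and the tumbler in the top view and the valve's wheel in the side view. Everything else in view appeared to be where it started, with the gripper clear of everything.

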